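# Reset a vent casement on its stay and build up the shielding in front

## Task

Put the little decay cupboard away for the night: first pull its glazed vent casement in out of the way by lifting the stay bar off its pin and dropping the hole nearest the bar's pivot over the pin. Then lay all the loose shielding blocks along the middle of the broad footing in front, lengthwise and in line, each centred over a joint of the course below so that the joints are staggered: fill each course (three, then two, then one) before starting the next. Last, when every block is laid, lift the stay again and let the casement out to the second hole, the bar lying fully down over the pin; leave the bottle and the tip box alone.

Things in the scene. Friction and masses are not known exactly. Their poses are not given: they have to be found in the camera images.
- pin_top (a point): top of the upright steel pin (7 mm across, rounded top) fixed on the cupboard's flat white roof, which is 160 mm above the bench; pin top 28 mm above the roof. The cupboard is 210 mm deep, 260 mm wide, its front facing roughly to the robot's right (-y). x axis: from the cupboard's front to its back; y axis: along the front towards the casement's hinge side
- casement_hinge (a point): a point on the casement's upright hinge line at its top edge (156 mm above the bench), 60 mm in front of the pin and 100 mm aside of it. The casement, a clear panel in an aluminium frame, is 200 mm wide from here, 12 mm thick, 100 mm high (lower edge 56 mm above the bench); it swings out over the footing, and a light friction (0.04 N m) keeps it where it is left
- stay_pivot (a point): the point on the casement, 130 mm from the hinge line, about which the stay bar both swings level and tips up; height 175 mm, that of the bar's mid-thickness when it lies level
- stay_knob (a point): centre of the black upright knob, 18 mm across, 45 mm tall, on the upper face of the flat steel stay bar (24 mm wide, 6 mm thick, 250 mm long, reaching back over the roof), 230 mm along it from its pivot and 28 mm above its mid-thickness. x axis: along the bar away from the pivot; z: square to its upper face. With the bar level this point is 203 mm above the bench, 15 mm above the pin top
- hole1 (a point): centre (mid-thickness) of the stay's first hole, nearest the pivot, 90 mm from it. All holes are 12 mm square and go through. With it over the pin the casement stands open by about 0.2 rad
- hole2 (a point): centre of the second hole, 123 mm from the pivot (casement open by about 0.5 rad). Two more holes follow at 156 and 189 mm; at the start the fourth (189 mm) is on the pin
- stay (a joint): how far the stay bar (0.14 kg with knob) is tipped up about its pivot, rad: 0 = level, fully down; grows as the knob end is lifted, at most 0.9; the knob tips with it. Let go, it falls level or rests on what is under it; resting on top of the pin it reads above 0.06. Moving the lifted knob sideways swings bar and casement along freely
- lower_a (a point): where the centre of a block goes in the course next above the footing: the first (towards -x of the footing) of three places 68 mm apart, each over a joint, on the footing's centre line. x axis along the footing, z up, height 63 mm. The footing is a fixed steel tray (290 x 118 x 6 mm) along the cupboard's front holding a lowest course of four fixed broad blocks (64 x 110 x 38 mm, 4 mm apart), top 44 mm above the bench
- lower_b (a point): where the centre of a block goes in the course next above the footing: the middle of three places 68 mm apart, each over a joint, on the footing's centre line. x axis along the footing, z up, height 63 mm
- lower_c (a point): where the centre of a block goes in the course next above the footing: the last (towards +x) of three places 68 mm apart, each over a joint, on the footing's centre line. x axis along the footing, z up, height 63 mm
- top (a point): where the centre of the last block goes if there are six: alone on the summit, over the joint between the two upper places; height 139 mm, axes as lower_a
- upper_a (a point): where the centre of a block goes in the next course up (two places), over the joint between the middle place and its -x neighbour; height 101 mm, axes as lower_a
- upper_b (a point): where the centre of a block goes in the next course up (two places), over the joint between the middle place and its +x neighbour; height 101 mm, axes as lower_a
- block1_mid (a point): centre of a loose grey cast shielding block, 64 mm long (its x axis) and 38 x 38 mm square, 0.22 to 0.37 kg, at first flat on the bench; four to six blocks are present (None if absent)
- block2_mid (a point): centre of a loose grey cast shielding block, 64 mm long (its x axis) and 38 x 38 mm square, 0.22 to 0.37 kg, at first flat on the bench; four to six blocks are present (None if absent)
- block3_mid (a point): centre of a loose grey cast shielding block, 64 mm long (its x axis) and 38 x 38 mm square, 0.22 to 0.37 kg, at first flat on the bench; four to six blocks are present (None if absent)
- block4_mid (a point): centre of a loose grey cast shielding block, 64 mm long (its x axis) and 38 x 38 mm square, 0.22 to 0.37 kg, at first flat on the bench; four to six blocks are present (None if absent)
- block5_mid (a point): centre of a loose grey cast shielding block, 64 mm long (its x axis) and 38 x 38 mm square, 0.22 to 0.37 kg, at first flat on the bench; four to six blocks are present (None if absent)
- block6_mid (a point): centre of a loose grey cast shielding block, 64 mm long (its x axis) and 38 x 38 mm square, 0.22 to 0.37 kg, at first flat on the bench; four to six blocks are present (None if absent)
- reagent: amber bottle, 60 mm across, 130 mm tall; origin at the centre of its underside; a bystander, not to be disturbed
- tipbox: blue tip box with clear lid, 85 x 120 x 64 mm; origin at the centre of its underside; a bystander, not to be disturbed
Mind the look-alikes: they are no part of the job. What is shaped like the part that bears block2_mid but blue is not meant. Leave any blue look-alike of the part that bears block3_mid alone.

How it is judged:
By the outcome, as a careful person would: the job done as asked, in the order asked, and still so for the second after the job is handed in, with the robot touching nothing.
Of block1, block2, block3, block4, block5, block6 only 4 to 6 are there at a start; the rules pass over those that are not, and their reading is None.
At some moment in a run one of block1, block2, block3, block4, block5, block6 may be knocked a few centimetres aside while the robot is not near it.
Once in a run the grip may slacken for a moment while it holds something.
It also fails if it takes over 210 s, if anything falls off the work surface, if the arm or the gripper's body presses on something with over 40 N, if the wrist force passes 120 N, or if a joint passes its speed limit or range.

## Robot

A 7-joint arm with a two-finger parallel gripper is mounted at the origin on the work surface. World frame = base frame: x ahead of the robot, y to its left, z up, the work surface at z = 0. Lengths are in m, angles in degrees, forces in N, time in s.
With the tool pointing down it reaches from about 0.425 to 0.975 m from the base axis. Payload 16.7 kg.
Tool frame: the origin (TCP) lies midway between the tips of the shut fingers; the grasp point (between the pads) lies 19 mm behind it; z points along the fingers, y is the line along which they close (so a half turn about z gives the same grasp; the last joint's range is limited). The gripper opens to 85 mm and grips with 20 to 120 N. Pads are 22 mm wide; open, the fingers measure 114 mm over their backs; the gripper's body (76 mm by 85 mm) begins 54 mm behind the grasp point. The pads swing forward as they close: fully open they stand 13 mm farther back than shut.
Start: joints at [55.491, 24.414, 4.234, 92.017, -1.954, 63.644, -3.845], TCP at [0.295, -0.607, 0.231] pointing down, gripper open.
Joint ranges: [-163.25, 163.25], [-28.42, 122.38], [-70.27, 78.77], [12.13, 141.07], [-58.53, 238.53], [9.26, 117.41], [-156.51, 156.51]. Speed limits (degrees/s): [108.29, 108.29, 136.94, 136.94, 172.46, 172.46, 172.46].

## Interface

Orientations are given as [roll, pitch, yaw] about the fixed x, y, z axes, in that order (R = Rz(yaw) Ry(pitch) Rx(roll)).
In Python, from cell import arm gives the robot as it stands. The module is installed in compiled form; this text tells all that it offers.
- The arm moves only by the tool arm_command, never from a script. Its argument "series" is a list of rows, each an object with "delta_pos": the shift along the tool's x, y, z scaled (see below), a list of three; "turn": the turn, a rotation vector about the tool's x, y, z scaled (see below), a list of three. In form: [{"delta_pos": [dx, dy, dz], "turn": [ax, ay, az]}, ...]. A call has exactly 10 rows; each row shifts and turns the commanded pose from where the row before left it, along the tool's axes as they then stand; what a row does not reach is not made up. The controller multiplies each number of a shift by 12 cm and each number of a turn by pi rad. A row lasts 1/10 s, in which the tool goes at most 50 mm and 8.59 degrees, less where a joint would pass 70% of its speed; a pose out of reach is approached as far as the arm can. A call with a number of a shift or a turn outside -1 to 1 is refused whole. A call with a gripper value outside its range is refused whole. "claw" is the closure, from -1 (fully open) to 1 (shut), set as the call begins (left out, the last holds). The fingers move at their own pace and stop on an object; the grip force is fixed at half the most. Time passes only in rows, so rows that do not move let the fingers close, or fill a call up. It gives the time, the measured TCP pose, the force, the opening and the grip force at its end, in the units of the state.
- arm.get_state(): the state, without advancing time (a new reading comes with each control period).
- arm.capture(name): name is "scene" or "top" or "wrist"; returns a dict with "img" (400x640x3 uint8, red, green, blue), "vertical_fov" (degrees; the focal length in pixels is half the picture's height over the tangent of half this angle, whatever the lens; pixels are square), "cx", "cy" (the principal point, pixels), "k1" (the pictures are not rectified: a ray, as slopes to the right and down, at radius r is drawn at 1 + k1 r^2 times it, then the intrinsics apply), "rvec" (rotation vector, rad) and "tvec" (3), from world to camera coordinates, as OpenCV has them; the wrist camera has in their place "hand_eye" (4x4, takes a point from camera to tool coordinates, whose origin is the TCP and whose axes are the flange's). Camera axes: x right, y down, z forward; pixel columns grow to the right and rows downward; lengths in m; the calibration is good to about 2 mm. A picture is of the moment at which its call begins: read the wrist's pose just before it. There is no depth.
- arm.hand_in(): hands the job in; it is judged then, once.
The state is a dict: "time": time; "joint_positions": joint angles; "joint_velocities": joint speeds; "tau": joint torques, N m; "tcp_pos": TCP position; "tcp_rot": TCP orientation; "contact_force": force on the tool from outside, world axes, zero at the start; "moment": the same for the moment, N m; "width": finger opening in m; "finger_force": force on a finger pad.
Only numpy, scipy, OpenCV 4.12 (cv2) and the standard library are available. Lean on these libraries where they do the work, as an engineer would, in place of code of your own. Each camera call takes 0.05 s, during which the arm holds its last target. There are 200 camera calls.

## Working session

There is one attempt and no reset: what is moved stays moved. The work goes in short steps, Python scripts to look and compute and a tool call to move; the robot and the scene stay as the last step left them, time stands still between calls to the robot, and variables do not carry over. Pictures are saved under pics/ and viewed, at most 14 in all, crops included, and the job is handed in when it is done.

Besides the shell and the picture viewer there is one more tool, called as name(argument=value, ...) on one line, values as JSON. arm_command: Moves the arm, as the interface text tells. Its arguments: {"type":"object","properties":{"series":{"type":"array"},"claw":{"type":"number"}},"required":["series"]}

```bash
mkdir -p pics
cat > h.py <<'E'
import numpy as np, cv2
from cell import arm
from scipy.spatial.transform import Rotation as R
def cam(n):
    s=arm.get_state(); c=arm.capture(n); h=c['img'].shape[0]
    f=h/2/np.tan(np.radians(c['vertical_fov'])/2)
    if 'rvec' in c:
        Rm=cv2.Rodrigues(np.array(c['rvec'],float))[0]; t=np.array(c['tvec'],float).ravel()
    else:
        T=np.eye(4); T[:3,:3]=R.from_euler('xyz',s['tcp_rot'],degrees=True).as_matrix(); T[:3,3]=s['tcp_pos']
        M=np.linalg.inv(T@np.array(c['hand_eye'])); Rm=M[:3,:3]; t=M[:3,3]
    return dict(img=c['img'],f=f,cx=c['cx'],cy=c['cy'],k1=c['k1'],R=Rm,t=t)
def save(n,fn):
    c=cam(n); cv2.imwrite(f'pics/{fn}.png',c['img'][:,:,::-1]); np.save(f'pics/{fn}.npy',c,allow_pickle=True); return c
def load(fn): return np.load(f'pics/{fn}.npy',allow_pickle=True).item()
def proj(c,P):
    p=c['R']@np.array(P,float)+c['t']; a=p[:2]/p[2]; a=a*(1+c['k1']*(a@a)); return np.array([c['cx'],c['cy']])+c['f']*a
def ray(c,uv):
    d=(np.array(uv,float)-[c['cx'],c['cy']])/c['f']; a=d.copy()
    for _ in range(20): a=d/(1+c['k1']*(a@a))
    return -c['R'].T@c['t'], c['R'].T@np.array([a[0],a[1],1])
def at(c,uv,z):
    o,d=ray(c,uv); return o+d*(z-o[2])/d[2]
def crop(fn,u0,v0,u1,v1,k,out):
    im=cv2.imread(f'pics/{fn}.png')[v0:v1,u0:u1]; cv2.imwrite(f'pics/{out}.png',cv2.resize(im,None,fx=k,fy=k,interpolation=cv2.INTER_CUBIC))
E
python3 - <<'E'
from h import *
s=arm.get_state(); print({k:np.round(v,3).tolist() for k,v in s.items()})
for n in('scene','top','wrist'):
    c=save(n,n+'0'); print(n,c['f'],-c['R'].T@c['t'])
a=[cv2.imread(f'pics/{n}0.png') for n in('scene','top')]
cv2.imwrite('pics/both.png',cv2.resize(np.vstack(a),None,fx=.75,fy=.75,interpolation=cv2.INTER_AREA))
E
```

```text
{'time': 0.0, 'joint_positions': [55.49, 24.45, 4.232, 92.053, -1.955, 63.646, -3.845], 'joint_velocities': [-0.017, -0.005, 0.008, -0.033, -0.054, -0.006, -0.041], 'tau': [-0.002, -94.983, 3.76, -46.351, 0.019, 0.01, 0.0], 'tcp_pos': [0.295, -0.607, 0.231], 'tcp_rot': [-179.923, 0.004, 25.94], 'contact_force': [0.457, 1.285, 0.372], 'moment': [0.019, -0.026, 0.005], 'finger_force': 0.0, 'width': 0.085}
scene 367.86397013118193 [1.13138544 0.0396515  0.92070648]
top 363.130462914524 [ 3.82977636e-01 -2.19272258e-05  1.33814804e+00]
wrist 295.0973007692926 [ 0.36479774 -0.57367663  0.37409256]
```

View pics/top0.png

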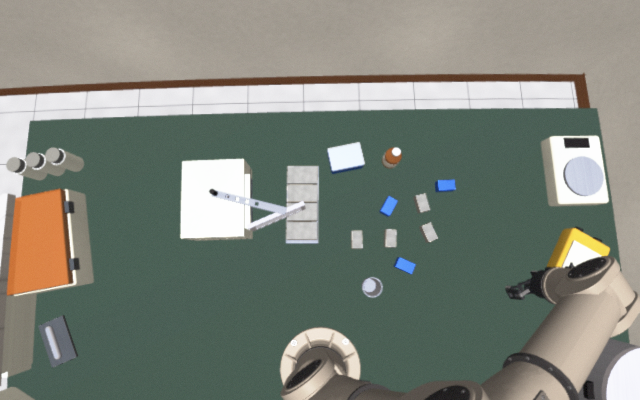

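View pics/scene0.png

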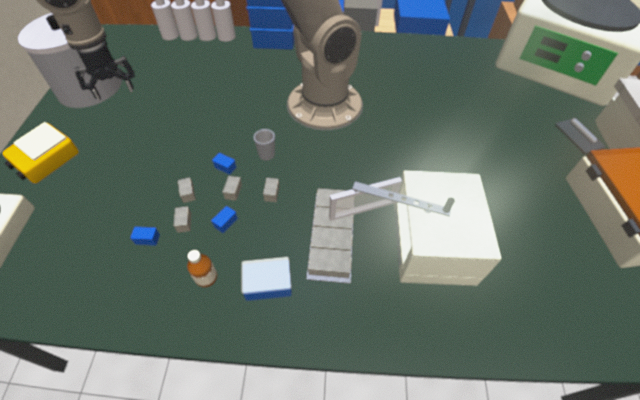

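The top view shows four grey blocks at about (357,239), (391,238), (430,232) and (423,202). The blue look-alikes at (389,205), (446,185) and (405,266) are to be left alone. The stay runs from its knob at (212,192) to the casement at (300,206). The footing is at (302,205). The scene view agrees, with four grey and three blue. I'll check with close crops.

Run:
```python
from h import *
crop('top0',175,150,335,250,5,'c1')
crop('top0',340,170,470,280,5,'c2')
```

```text
(no output)
```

View pics/c1.png

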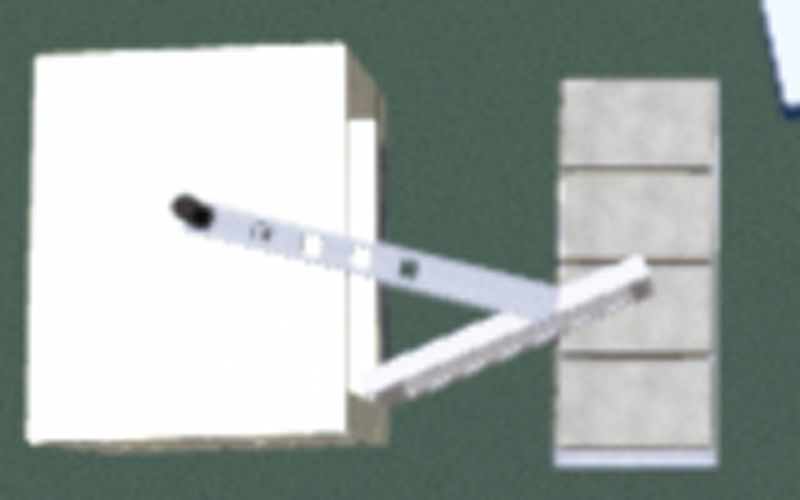

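View pics/c2.png

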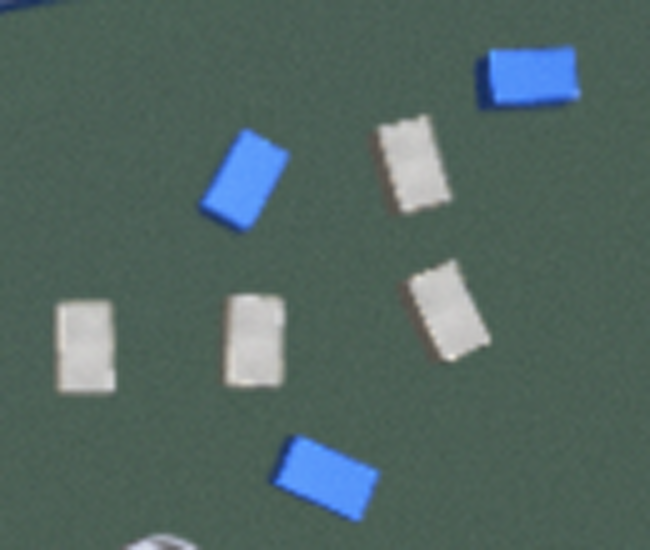

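The crops confirm it: four grey blocks with long axes roughly along the image's vertical, and the pin in the hole nearest the knob at about crop (262,231). Next I'll compute positions.

Run:
```python
from h import *
c=load('top0'); np.set_printoptions(precision=4,suppress=True)
P=lambda u,v,z:at(c,(175+u/5-.4,150+v/5-.4),z)
Q=lambda u,v,z:at(c,(340+u/5-.4,170+v/5-.4),z)
fp={n:P(*p,.044) for n,p in dict(c00=(560,80),c10=(718,78),jL1=(560,168),jR1=(712,168),jL2=(558,261),jR2=(712,261),jL3=(556,354),jR3=(711,355),eL=(556,447),eR=(712,447)).items()}
print(fp)
print('roof',[P(*p,.16) for p in((35,55),(344,43),(346,432),(27,442))])
print('pin',P(262,231,.185),'hinge',P(368,390,.156),'tip',P(640,262,.156),'knobtop',P(183,206,.2255),'knobbase',P(200,217,.178))
print('holes',[P(*p,.178) for p in((409,269),(361,256),(312,244),(262,231))])
g=c['img'].astype(int); m=((g.max(2)-g.min(2)<32)&(g.min(2)>130)).astype(np.uint8)
bl=(g[:,:,2]>g[:,:,0]+70).astype(np.uint8)
for nm,mm in(('grey',m),('blue',bl)):
  n,l,st,ce=cv2.connectedComponentsWithStats(mm[170:280,340:470].copy())
  for i in range(1,n):
    if st[i,4]>60:
        ys,xs=np.where(l==i); w=np.array([at(c,(x+340,y+170),.038)[:2] for x,y in zip(xs,ys)])
        r=cv2.minAreaRect(w.astype(np.float32)*1000); e=np.linalg.eigh(np.cov(w.T))[1][:,1]
        print(nm,ce[i]+[340,170],w.mean(0),'axis',np.degrees(np.arctan2(e[1],e[0])),r)
```

```text
{'c00': array([0.7188, 0.1061, 0.044 ]), 'c10': array([ 0.7176, -0.0098,  0.044 ]), 'jL1': array([0.6529, 0.1067, 0.044 ]), 'jR1': array([ 0.6504, -0.0038,  0.044 ]), 'jL2': array([0.5845, 0.1088, 0.044 ]), 'jR2': array([ 0.582 , -0.0023,  0.044 ]), 'jL3': array([0.5172, 0.1108, 0.044 ]), 'jR3': array([ 0.514, -0.   ,  0.044]), 'eL': array([0.4509, 0.1115, 0.044 ]), 'eR': array([0.4484, 0.0007, 0.044 ])}
roof [array([0.715, 0.451, 0.16 ]), array([0.7178, 0.2415, 0.16  ]), array([0.4574, 0.2377, 0.16  ]), array([0.4551, 0.4467, 0.16  ])]
pin [0.5866 0.2883 0.185 ] hinge [0.4847 0.2243 0.156 ] tip [0.5652 0.0453 0.156 ] knobtop [0.5965 0.3282 0.2255] knobbase [0.598  0.3308 0.178 ]
holes [array([0.5606, 0.194 , 0.178 ]), array([0.5699, 0.2252, 0.178 ]), array([0.5785, 0.2572, 0.178 ]), array([0.5878, 0.29  , 0.178 ])]
grey [422.4022 202.2935] [ 0.5723 -0.3858] axis -169.82446717769855 ((571.5980834960938, -385.8810119628906), (64.77400970458984, 38.76425552368164), 12.041655540466309)
grey [429.3895 231.9474] [ 0.464 -0.404] axis -158.93126941315347 ((464.1497802734375, -403.8064270019
[... 200 characters left out ...]
0827026367), 86.87629699707031)
grey [356.6715 238.8213] [ 0.446  -0.1408] axis -176.47851872984302 ((445.55523681640625, -140.2517547607422), (39.3780632019043, 64.3089370727539), 87.91848754882812)
blue [445.5577 184.9567] [ 0.6347 -0.4763] axis 93.02786295905686 ((636.4773559570312, -475.8839111328125), (71.50606536865234, 41.2927131652832), 88.75504302978516)
blue [388.4742 205.6385] [ 0.5629 -0.261 ] axis 148.20478681712802 ((562.8649291992188, -260.9562072753906), (41.65836715698242, 68.90918731689453), 58.31034851074219)
blue [404.7973 265.0586] [ 0.3491 -0.3081] axis 66.03517254984676 ((349.3548889160156, -307.8843994140625), (68.63380432128906, 40.34685516357422), 64.54418182373047)
```

```bash
cat >> h.py <<'E'
DOWN=lambda yaw: R.from_euler('xyz',[180,0,yaw],degrees=True)
def plan(wps,start=None):
    """wps: (pos, Rotation, nrows). prints rows from current pose, in calls of 10"""
    s=arm.get_state()
    p,r=(np.array(s['tcp_pos']),R.from_euler('xyz',s['tcp_rot'],degrees=True)) if start is None else start
    k=0
    for pos,rot,n in wps:
        p0,r0=p,r; rv=(r0.inv()*rot).as_rotvec()
        for i in range(1,n+1):
            pt=p0+(np.array(pos)-p0)*i/n; rt=r0*R.from_rotvec(rv*i/n)
            d=np.round(r.inv().apply(pt-p)/.12,3); t=np.round((r.inv()*rt).as_rotvec()/np.pi,3)
            if abs(d).max()*.12>.05 or np.linalg.norm(t)*180>8.59: print('TOO FAST')
            print(k//10,k%10,(d+0.).tolist(),(t+0.).tolist()); k+=1
            p=p+r.apply(d*.12); r=r*R.from_rotvec(t*np.pi)   # rounding accounted for
def st():
    s=arm.get_state(); print(round(s['time'],2),np.round(s['tcp_pos'],4).tolist(),np.round(s['tcp_rot'],2).tolist(),'w',round(s['width'],4),'F',np.round(s['contact_force'],1).tolist(),s['finger_force'])
    print('q',np.round(s['joint_positions'],1).tolist())
# cupboard geometry
PIN=np.array([.5873,.2888]); TH=np.radians(.85)
def rot2(v,t): return np.array([np.cos(t)*v[0]-np.sin(t)*v[1],np.sin(t)*v[0]+np.cos(t)*v[1]])
def hinge(): return PIN+rot2((-.1,-.06),TH)
def pivot(a): return hinge()+.13*rot2((np.cos(a),-np.sin(a)),TH)
from scipy.optimize import brentq
def angle(d): return brentq(lambda a:np.linalg.norm(pivot(a)-PIN)-d,.02,1.6)
def knob(a,s,up=-.004):
    """TCP pose holding the knob; grasp point 'up' along the knob from its centre; bar aimed so its line passes over the pin"""
    b=PIN-pivot(a); psi=np.arctan2(b[1],b[0]); x=np.array([np.cos(psi),np.sin(psi),0]); z=np.array([0,0,1])
    h=.028+up; pos=np.append(pivot(a),.175)+x*(.23*np.cos(s)-h*np.sin(s))+z*(.23*np.sin(s)+h*np.cos(s))
    rot=DOWN(np.degrees(psi))*R.from_rotvec([0,s*SGN,0])
    return pos-0*z+rot.apply([0,0,.019]),rot
SGN=1
E
python3 - <<'E'
from h import *
for d in(.09,.123,.189):print(d,angle(d),hinge(),knob(angle(d),0)[0],knob(angle(d),0)[1].as_euler('xyz',degrees=True))
p,r=knob(.2,.3); print(r.apply([0,0,1]),r.apply([1,0,0]),p)
p,r=knob(angle(.189),0); 
plan([((.47,-.35,.29),DOWN(50),10),((.58,-.02,.32),DOWN(74),10),((p[0],p[1],.32),r,10)])
E
```

```text
0.09 0.1991435235092674 [0.48820109 0.22732313] [0.54265662 0.42149125 0.18      ] [180.           0.         108.59528201]
0.123 0.49874198064956593 [0.48820109 0.22732313] [0.57340303 0.3948937  0.18      ] [180.           0.          97.46255788]
0.189 1.2034304654209462 [0.48820109 0.22732313] [0.59827968 0.32830249 0.18      ] [180.           0.          74.46678394]
[-0.09406708  0.28014921 -0.95533649] [-0.3040933   0.90564622  0.29552021] [0.54650774 0.41028692 0.24774633]
0 0 [0.225, -0.129, -0.049] [0.0, 0.0, -0.013]
0 1 [0.229, -0.119, -0.049] [0.0, 0.0, -0.014]
0 2 [0.235, -0.109, -0.05] [0.0, 0.0, -0.013]
0 3 [0.239, -0.1, -0.049] [0.0, 0.0, -0.013]
0 4 [0.243, -0.089, -0.049] [0.0, 0.0, -0.014]
0 5 [0.246, -0.079, -0.049] [0.0, 0.0, -0.013]
0 6 [0.25, -0.069, -0.05] [0.0, 0.0, -0.014]
0 7 [0.252, -0.058, -0.049] [0.0, 0.0, -0.013]
0 8 [0.255, -0.047, -0.049] [0.0, 0.0, -0.013]
0 9 [0.256, -0.037, -0.049] [0.0, 0.0, -0.014]
1 0 [0.27, -0.106, -0.025] [0.0, 0.0, -0.013]
1 1 [0.274, -0.096, -0.025] [0.0, 0.0, -0.014]
1 2 [0.277, -0.083, -0.025] [0.0, 0.0, -0.013]
1 3 [0.281, -0.071, -0.024] [0.0, 0.0, -0.013]
1 4 [0.284, -0.06, -0.025] [0.0, 0.0, -0.014]
1 5 [0.286, -0.048, -0.025] [0.0, 0.0, -0.013]
1 6 [0.288, -0.036, -0.025] [0.0, 0.0, -0.013]
1 7 [0.288, -0.024, -0.025] [0.0, 0.0, -0.013]
1 8 [0.29, -0.012, -0.025] [0.0, 0.0, -0.014]
1 9 [0.29, 0.0, -0.025] [0.0, 0.0, -0.013]
2 0 [0.283, -0.065, 0.0] [0.0, 0.0, 0.0]
2 1 [0.283, -0.066, 0.001] [0.0, 0.0, -0.001]
2 2 [0.284, -0.064, 0.0] [0.0, 0.0, 0.0]
2 3 [0.283, -0.065, 0.0] [0.0, 0.0, 0.0]
2 4 [0.284, -0.064, 0.0] [0.0, 0.0, 0.0]
2 5 [0.283, -0.065, 0.001] [0.0, 0.0, -0.001]
2 6 [0.284, -0.063, 0.0] [0.0, 0.0, 0.0]
2 7 [0.283, -0.064, 0.0] [0.0, 0.0, 0.0]
2 8 [0.284, -0.063, 0.001] [0.0, 0.0, 0.0]
2 9 [0.283, -0.064, 0.0] [0.0, 0.0, -0.001]
```

arm_command(series=[{"delta_pos":[0.225,-0.13,-0.05],"turn":[0,0,-0.013]},{"delta_pos":[0.23,-0.12,-0.05],"turn":[0,0,-0.014]},{"delta_pos":[0.235,-0.11,-0.05],"turn":[0,0,-0.013]},{"delta_pos":[0.24,-0.1,-0.05],"turn":[0,0,-0.013]},{"delta_pos":[0.243,-0.09,-0.05],"turn":[0,0,-0.014]},{"delta_pos":[0.246,-0.08,-0.05],"turn":[0,0,-0.013]},{"delta_pos":[0.25,-0.07,-0.05],"turn":[0,0,-0.014]},{"delta_pos":[0.252,-0.058,-0.05],"turn":[0,0,-0.013]},{"delta_pos":[0.255,-0.047,-0.05],"turn":[0,0,-0.013]},{"delta_pos":[0.256,-0.037,-0.05],"turn":[0,0,-0.014]}], claw=-1)

```text
time: 1.15
tcp_pos: [0.4704, -0.3483, 0.2914]
tcp_rot: [-180.0, 0.0, 50.2]
contact_force: [1.0, -0.2, -0.2]
width: 0.0854
finger_force: 0.0
```

arm_command(series=[{"delta_pos":[0.27,-0.106,-0.025],"turn":[0,0,-0.013]},{"delta_pos":[0.274,-0.096,-0.025],"turn":[0,0,-0.014]},{"delta_pos":[0.277,-0.083,-0.025],"turn":[0,0,-0.013]},{"delta_pos":[0.281,-0.071,-0.025],"turn":[0,0,-0.013]},{"delta_pos":[0.284,-0.06,-0.025],"turn":[0,0,-0.014]},{"delta_pos":[0.286,-0.048,-0.025],"turn":[0,0,-0.013]},{"delta_pos":[0.288,-0.036,-0.025],"turn":[0,0,-0.013]},{"delta_pos":[0.288,-0.024,-0.025],"turn":[0,0,-0.013]},{"delta_pos":[0.29,-0.012,-0.025],"turn":[0,0,-0.014]},{"delta_pos":[0.29,0,-0.025],"turn":[0,0,-0.013]}])

```text
time: 2.15
tcp_pos: [0.58, -0.0181, 0.3214]
tcp_rot: [-180.0, 0.0, 74.1]
contact_force: [-0.4, -0.4, -0.3]
width: 0.0854
finger_force: 0.0
```

arm_command(series=[{"delta_pos":[0.283,-0.064,0],"turn":[0,0,0]},{"delta_pos":[0.283,-0.064,0],"turn":[0,0,0]},{"delta_pos":[0.283,-0.064,0],"turn":[0,0,0]},{"delta_pos":[0.283,-0.064,0],"turn":[0,0,0]},{"delta_pos":[0.283,-0.064,0],"turn":[0,0,0]},{"delta_pos":[0.283,-0.064,0],"turn":[0,0,0]},{"delta_pos":[0.283,-0.064,0],"turn":[0,0,0]},{"delta_pos":[0.283,-0.064,0],"turn":[0,0,0]},{"delta_pos":[0.283,-0.064,0],"turn":[0,0,0]},{"delta_pos":[0.283,-0.064,0],"turn":[0,0,-0.003]}])

```text
time: 3.15
tcp_pos: [0.5996, 0.3294, 0.3211]
tcp_rot: [-180.0, 0.0, 74.5]
contact_force: [0.5, -0.4, -0.6]
width: 0.0853
finger_force: 0.0
```

Run:
```python
from h import *
st(); c=save('wrist','w1'); p,r=knob(angle(.189),0)
print('pred pin top',proj(c,[*PIN,.188]),'knob top',proj(c,[*p[:2],.2255]),'hole1', proj(c,[.5606,.194,.178]),proj(c,[*hinge(),.156]))
```

```text
3.15 [0.5996, 0.3294, 0.3211] [-179.99, 0.02, 74.52] w 0.0853 F [0.5, -0.4, -0.6] 0.0
q [-13.3, 24.5, -29.6, 82.8, 12.2, 75.9, -59.2]
pred pin top [321.20057353 230.28514441] knob top [320.92121184 203.31613262] hole1 [320.97256183 305.93256512] [255.9371789  285.19209552]
```

View pics/w1.png

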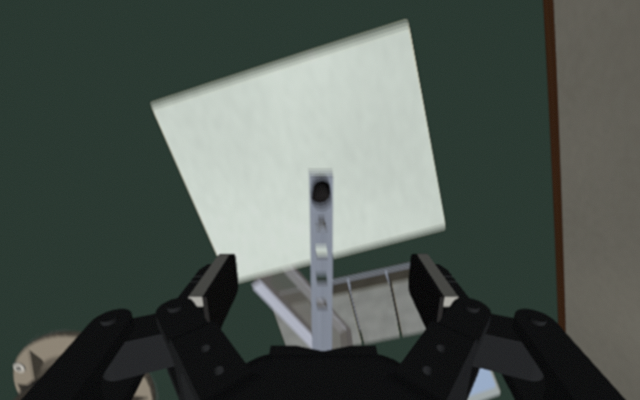

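Run:
```python
from h import *
c=load('w1'); crop('w1',270,165,370,355,3.1,'w1c')
print(-c['R'].T@c['t'],c['R'][2],c['k1'],c['cx'],c['cy'])
a=angle(.189); pv=pivot(a); d=(PIN-pv)/.189
for L in(.25,.189,.156,.123,.09): print(L,proj(c,[*(pv+L*d),.178]))
print('knob base',proj(c,[*(pv+.23*d),.178]),'roof corners',[proj(c,[*q,.16]) for q in((.715,.451),(.7178,.2415),(.4574,.2377),(.4551,.4467))])
```

```text
[0.62079971 0.40285516 0.46447016] [-0.08103968 -0.28973392 -0.95367019] -0.011361962496568916 322.8157998802138 200.55061442996393
0.25 [321.25683634 169.06693644]
0.189 [321.25992017 226.49481998]
0.156 [321.26193307 254.79172532]
0.123 [321.26411965 281.34913923]
0.09 [321.26643871 306.30913263]
knob base [321.25773865 188.67705584] roof corners [array([408.33275248,  26.02358738]), array([445.14635649, 229.28503706]), array([227.96180953, 285.74406892]), array([150.24034693, 109.89809054])]
```

View pics/w1c.png

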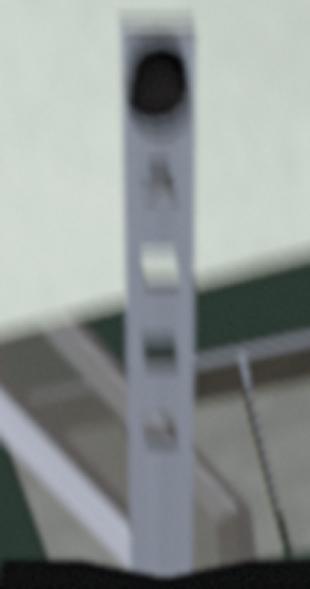

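The crop shows the knob's dark top near image (321,192), with the pin showing in the fourth hole at (321,223). The sideways fit is exact and the error along the bar is about 3 mm, which the pads can take. Now I'll descend and grip the knob.

arm_command(series=[{"delta_pos":[0.005,-0.008,0.11],"turn":[0,0,0]},{"delta_pos":[0,0,0.11],"turn":[0,0,0]},{"delta_pos":[0,0,0.11],"turn":[0,0,0]},{"delta_pos":[0,0,0.11],"turn":[0,0,0]},{"delta_pos":[0,0,0.11],"turn":[0,0,0]},{"delta_pos":[0,0,0.11],"turn":[0,0,0]},{"delta_pos":[0,0,0.11],"turn":[0,0,0]},{"delta_pos":[0,0,0.11],"turn":[0,0,0]},{"delta_pos":[0,0,0.11],"turn":[0,0,0]},{"delta_pos":[0,0,0.11],"turn":[0,0,0]}])

```text
time: 4.2
tcp_pos: [0.5989, 0.3291, 0.1883]
tcp_rot: [-180.0, -0.0, 74.5]
contact_force: [0.4, 0.4, 0.4]
width: 0.0853
finger_force: 0.0
```

arm_command(series=[{"delta_pos":[0,0,0],"turn":[0,0,0]},{"delta_pos":[0,0,0],"turn":[0,0,0]},{"delta_pos":[0,0,0],"turn":[0,0,0]},{"delta_pos":[0,0,0],"turn":[0,0,0]},{"delta_pos":[0,0,0],"turn":[0,0,0]},{"delta_pos":[0,0,0],"turn":[0,0,0]},{"delta_pos":[0,0,0],"turn":[0,0,0]},{"delta_pos":[0,0,0],"turn":[0,0,0]},{"delta_pos":[0,0,0],"turn":[0,0,0]},{"delta_pos":[0,0,0],"turn":[0,0,0]}], claw=1)

```text
time: 5.2
tcp_pos: [0.5989, 0.3291, 0.1894]
tcp_rot: [-180.0, -0.0, 74.5]
contact_force: [0.5, 0.5, 0.6]
width: 0.0164
finger_force: 58.4
```

```bash
sed -i 's/up=-.004/up=.004/' h.py
python3 - <<'E'
from h import *
st(); a4,a1=angle(.189),angle(.09)
n=lambda a,s,k:(*knob(a,s),k)
s0=knob(a4,0)
w=[n(a4,.15,5),n(a4,.3,5)]
f=lambda t:a4+(a1-a4)*t
w+=[n(f(t),.3,5) for t in(.25,.5,.75,1)]
w+=[n(a1,.2,4),n(a1,.1,4),n(a1,0,4)]
plan(w,start=s0)
E
```

```text
5.2 [0.5989, 0.3291, 0.1894] [-180.0, -0.01, 74.54] w 0.0164 F [0.5, 0.5, 0.6] 58.448406457901
q [-13.9, 29.9, -28.5, 91.6, 15.5, 62.6, -61.9]
0 0 [-0.008, 0.0, -0.057] [0.0, 0.01, 0.0]
0 1 [-0.005, 0.0, -0.057] [0.0, 0.009, 0.0]
0 2 [-0.004, 0.0, -0.058] [0.0, 0.01, 0.0]
0 3 [-0.003, 0.0, -0.057] [0.0, 0.009, 0.0]
0 4 [0.0, 0.0, -0.058] [0.0, 0.01, 0.0]
0 5 [-0.008, 0.0, -0.057] [0.0, 0.009, 0.0]
0 6 [-0.006, 0.0, -0.057] [0.0, 0.01, 0.0]
0 7 [-0.004, 0.0, -0.057] [0.0, 0.009, 0.0]
0 8 [-0.002, 0.0, -0.058] [0.0, 0.01, 0.0]
0 9 [-0.001, 0.0, -0.057] [0.0, 0.009, 0.0]
1 0 [0.033, -0.011, 0.01] [0.003, 0.0, -0.008]
1 1 [0.034, -0.01, 0.01] [0.002, 0.0, -0.009]
1 2 [0.033, -0.009, 0.011] [0.003, 0.0, -0.008]
1 3 [0.034, -0.009, 0.01] [0.002, 0.0, -0.009]
1 4 [0.034, -0.007, 0.01] [0.003, 0.0, -0.008]
1 5 [0.037, -0.017, 0.011] [0.003, 0.0, -0.009]
1 6 [0.037, -0.016, 0.012] [0.002, 0.0, -0.008]
1 7 [0.038, -0.015, 0.012] [0.003, 0.0, -0.009]
1 8 [0.038, -0.013, 0.011] [0.003, 0.0, -0.009]
1 9 [0.039, -0.013, 0.012] [0.002, 0.0, -0.009]
2 0 [0.04, -0.024, 0.012] [0.003, 0.0, -0.009]
2 1
[... 233 characters left out ...]
]
2 6 [0.042, -0.033, 0.013] [0.003, 0.0, -0.01]
2 7 [0.044, -0.032, 0.013] [0.003, 0.0, -0.01]
2 8 [0.044, -0.03, 0.014] [0.004, 0.0, -0.01]
2 9 [0.046, -0.028, 0.014] [0.003, 0.001, -0.01]
3 0 [0.0, 0.0, 0.048] [0.0, -0.008, 0.0]
3 1 [0.002, 0.0, 0.048] [0.0, -0.008, 0.0]
3 2 [0.002, 0.0, 0.048] [0.0, -0.008, 0.0]
3 3 [0.004, 0.0, 0.048] [0.0, -0.008, 0.0]
3 4 [0.0, 0.0, 0.048] [0.0, -0.008, 0.0]
3 5 [0.002, 0.0, 0.048] [0.0, -0.008, 0.0]
3 6 [0.003, 0.0, 0.048] [0.0, -0.008, 0.0]
3 7 [0.004, 0.0, 0.048] [0.0, -0.008, 0.0]
3 8 [0.0, 0.0, 0.048] [0.0, -0.008, 0.0]
3 9 [0.002, 0.0, 0.048] [0.0, -0.008, 0.0]
4 0 [0.002, 0.0, 0.048] [0.0, -0.008, 0.0]
4 1 [0.004, 0.0, 0.047] [0.0, -0.008, 0.0]
```

arm_command(series=[{"delta_pos":[-0.008,0,-0.057],"turn":[0,0.01,0]},{"delta_pos":[-0.005,0,-0.057],"turn":[0,0.009,0]},{"delta_pos":[-0.004,0,-0.057],"turn":[0,0.01,0]},{"delta_pos":[-0.003,0,-0.057],"turn":[0,0.009,0]},{"delta_pos":[0,0,-0.058],"turn":[0,0.01,0]},{"delta_pos":[-0.008,0,-0.057],"turn":[0,0.009,0]},{"delta_pos":[-0.006,0,-0.057],"turn":[0,0.01,0]},{"delta_pos":[-0.004,0,-0.057],"turn":[0,0.009,0]},{"delta_pos":[-0.002,0,-0.058],"turn":[0,0.01,0]},{"delta_pos":[-0.001,0,-0.057],"turn":[0,0.009,0]}])

```text
time: 6.2
tcp_pos: [0.5951, 0.3149, 0.257]
tcp_rot: [180.0, -17.2, 74.5]
contact_force: [-0.3, -1.2, -1.0]
width: 0.0162
finger_force: 58.5
```

arm_command(series=[{"delta_pos":[0.033,-0.011,0.01],"turn":[0.003,0,-0.008]},{"delta_pos":[0.034,-0.01,0.01],"turn":[0.002,0,-0.009]},{"delta_pos":[0.033,-0.009,0.011],"turn":[0.003,0,-0.008]},{"delta_pos":[0.034,-0.009,0.01],"turn":[0.002,0,-0.009]},{"delta_pos":[0.034,-0.007,0.01],"turn":[0.003,0,-0.008]},{"delta_pos":[0.037,-0.017,0.011],"turn":[0.003,0,-0.009]},{"delta_pos":[0.037,-0.016,0.012],"turn":[0.002,0,-0.008]},{"delta_pos":[0.038,-0.015,0.012],"turn":[0.003,0,-0.009]},{"delta_pos":[0.038,-0.013,0.011],"turn":[0.003,0,-0.009]},{"delta_pos":[0.039,-0.013,0.012],"turn":[0.002,0,-0.009]}])

```text
time: 7.2
tcp_pos: [0.5871, 0.362, 0.2567]
tcp_rot: [179.9, -17.1, 90.9]
contact_force: [-0.7, -1.1, -1.4]
width: 0.0164
finger_force: 58.5
```

arm_command(series=[{"delta_pos":[0.04,-0.024,0.012],"turn":[0.003,0,-0.009]},{"delta_pos":[0.04,-0.023,0.013],"turn":[0.003,0,-0.009]},{"delta_pos":[0.041,-0.022,0.013],"turn":[0.003,0,-0.009]},{"delta_pos":[0.042,-0.021,0.012],"turn":[0.002,0,-0.009]},{"delta_pos":[0.042,-0.019,0.013],"turn":[0.003,0,-0.009]},{"delta_pos":[0.042,-0.034,0.013],"turn":[0.003,0,-0.01]},{"delta_pos":[0.042,-0.033,0.013],"turn":[0.003,0,-0.01]},{"delta_pos":[0.044,-0.032,0.013],"turn":[0.003,0,-0.01]},{"delta_pos":[0.044,-0.03,0.014],"turn":[0.004,0,-0.01]},{"delta_pos":[0.046,-0.028,0.014],"turn":[0.003,0.001,-0.01]}])

```text
time: 8.2
tcp_pos: [0.5472, 0.4093, 0.2567]
tcp_rot: [-179.9, -17.3, 108.8]
contact_force: [0.1, -0.4, 0.6]
width: 0.0162
finger_force: 58.6
```

Run:
```python
from h import *
st(); print(knob(angle(.09),.3)[0],knob(angle(.09),.3)[1].as_euler('xyz',degrees=True))
c=save('top','t1'); crop('t1',175,150,335,250,5,'t1c')
```

```text
8.2 [0.5472, 0.4093, 0.2567] [-179.94, -17.29, 108.79] w 0.0162 F [0.1, -0.4, 0.6] 58.571298122406006
q [-2.2, 28.6, -44.5, 91.3, 4.2, 60.6, -24.8]
[0.54715743 0.40811373 0.25538902] [180.         -17.18873385 108.59528201]
```

View pics/t1c.png

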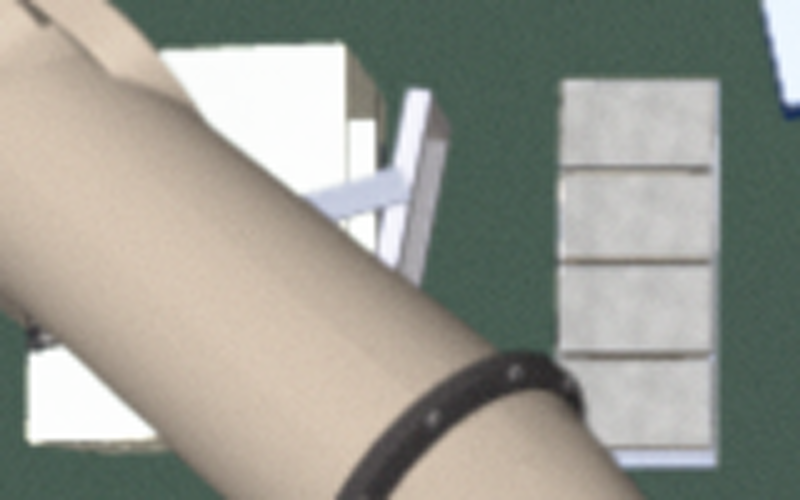

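The casement has swung in to about 0.2 rad; the arm covers the pin in this view. I'll lower the bar now and watch the height and force.

arm_command(series=[{"delta_pos":[0,0,0.048],"turn":[0,-0.008,0]},{"delta_pos":[0.002,0,0.048],"turn":[0,-0.008,0]},{"delta_pos":[0.002,0,0.048],"turn":[0,-0.008,0]},{"delta_pos":[0.004,0,0.048],"turn":[0,-0.008,0]},{"delta_pos":[0,0,0.048],"turn":[0,-0.008,0]},{"delta_pos":[0.002,0,0.048],"turn":[0,-0.008,0]},{"delta_pos":[0.003,0,0.048],"turn":[0,-0.008,0]},{"delta_pos":[0.004,0,0.048],"turn":[0,-0.008,0]},{"delta_pos":[0,0,0.048],"turn":[0,-0.008,0]},{"delta_pos":[0.002,0,0.048],"turn":[0,-0.008,0]}])

```text
time: 9.25
tcp_pos: [0.5435, 0.4212, 0.2002]
tcp_rot: [-180.0, -2.8, 108.6]
contact_force: [-0.5, 0.7, -1.1]
width: 0.0165
finger_force: 58.5
```

Run:
```python
from h import *
st(); print(knob(angle(.09),.05)[0])
```

```text
9.25 [0.5435, 0.4212, 0.2002] [-179.95, -2.76, 108.64] w 0.0165 F [-0.5, 0.7, -1.1] 58.53644549846649
q [-15.8, 31.1, -37.2, 90.7, 17.7, 63.4, -37.9]
[0.54295547 0.42060301 0.19947896]
```

arm_command(series=[{"delta_pos":[0.002,0,0.048],"turn":[0,-0.008,0]},{"delta_pos":[0.004,0,0.047],"turn":[0,-0.008,0]},{"delta_pos":[0,0,0],"turn":[0,0,0]},{"delta_pos":[0,0,0],"turn":[0,0,0]},{"delta_pos":[0,0,0],"turn":[0,0,0]},{"delta_pos":[0,0,0],"turn":[0,0,0]},{"delta_pos":[0,0,0],"turn":[0,0,0]},{"delta_pos":[0,0,0],"turn":[0,0,0]},{"delta_pos":[0,0,0],"turn":[0,0,0]},{"delta_pos":[0,0,0],"turn":[0,0,0]}])

```text
time: 10.25
tcp_pos: [0.5433, 0.422, 0.1893]
tcp_rot: [-180.0, 0.0, 108.6]
contact_force: [-0.3, 0.0, 1.0]
width: 0.0164
finger_force: 58.7
```

arm_command(series=[{"delta_pos":[0,0,0],"turn":[0,0,0]},{"delta_pos":[0,0,0],"turn":[0,0,0]},{"delta_pos":[0,0,0],"turn":[0,0,0]},{"delta_pos":[0,0,0],"turn":[0,0,0]},{"delta_pos":[0,0,-0.2],"turn":[0,0,0]},{"delta_pos":[0,0,-0.2],"turn":[0,0,0]},{"delta_pos":[0,0,-0.2],"turn":[0,0,0]},{"delta_pos":[0,0,-0.2],"turn":[0,0,0]},{"delta_pos":[0,0,-0.2],"turn":[0,0,0]},{"delta_pos":[0,0,-0.2],"turn":[0,0,0]}], claw=-1)

```text
time: 11.25
tcp_pos: [0.5432, 0.4222, 0.3343]
tcp_rot: [-180.0, 0.0, 108.6]
contact_force: [0.1, -0.2, -0.8]
width: 0.0856
finger_force: 0.0
```

Run:
```python
from h import *
st(); c=save('wrist','w2'); a=angle(.09)
print(proj(c,[*PIN,.178]),proj(c,[*PIN,.188]))
crop('w2',220,120,420,360,2.5,'w2c')
plan([((.50,.05,.31),DOWN(50),10),((.447,-.14,.25),DOWN(0),7),((.447,-.263,.25),DOWN(-2),4)])
```

```text
11.25 [0.5432, 0.4222, 0.3343] [-179.95, 0.0, 108.65] w 0.0856 F [0.1, -0.2, -0.8] 0.0
q [-17.4, 26.1, -37.6, 80.8, 15.9, 78.5, -36.7]
[321.96074745 298.45849535] [321.9199704  303.77061484]
0 0 [-0.283, -0.134, 0.023] [0.0, 0.0, 0.033]
0 1 [-0.295, -0.104, 0.023] [0.0, 0.0, 0.032]
0 2 [-0.305, -0.074, 0.023] [0.0, 0.0, 0.033]
0 3 [-0.31, -0.042, 0.023] [0.0, 0.0, 0.032]
0 4 [-0.313, -0.011, 0.023] [0.0, -0.001, 0.033]
0 5 [-0.312, 0.022, 0.024] [0.0, 0.0, 0.032]
0 6 [-0.309, 0.053, 0.024] [0.0, 0.0, 0.033]
0 7 [-0.301, 0.085, 0.023] [0.001, 0.0, 0.033]
0 8 [-0.291, 0.116, 0.024] [0.0, 0.0, 0.032]
0 9 [-0.278, 0.144, 0.024] [0.0, 0.0, 0.033]
1 0 [-0.214, 0.097, 0.071] [0.0, 0.0, 0.04]
1 1 [-0.2, 0.124, 0.071] [0.0, 0.0, 0.039]
1 2 [-0.183, 0.146, 0.072] [0.0, 0.0, 0.04]
1 3 [-0.164, 0.169, 0.071] [0.0, 0.0, 0.04]
1 4 [-0.141, 0.188, 0.071] [0.0, 0.0, 0.039]
1 5 [-0.117, 0.203, 0.071] [0.0, 0.0, 0.04]
1 6 [-0.091, 0.217, 0.071] [0.0, 0.0, 0.04]
1 7 [0.0, 0.256, 0.0] [0.0, 0.0, 0.003]
1 8 [0.003, 0.256, 0.0] [0.0, 0.0, 0.002]
1 9 [0.005, 0.257, 0.0] [0.0, 0.0, 0.003]
2 0 [0.007, 0.256, -0.001] [0.0, 0.0, 0.003]
```

View pics/w2c.png

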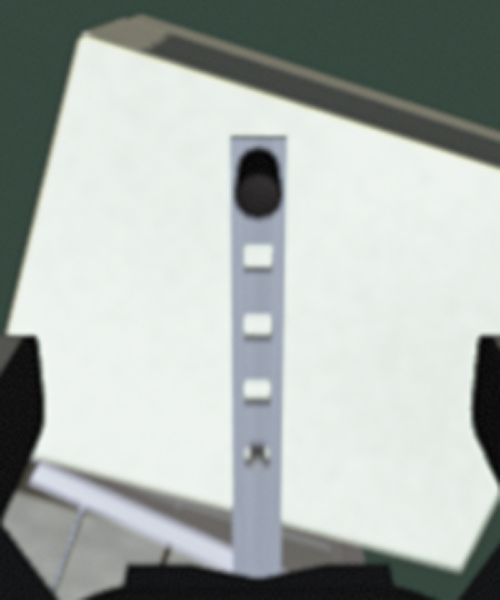

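The pin shows in the hole nearest the pivot at crop (257,453), and the bar lies level. Now to the blocks.

arm_command(series=[{"delta_pos":[-0.283,-0.134,0.023],"turn":[0,0,0.033]},{"delta_pos":[-0.295,-0.104,0.023],"turn":[0,0,0.032]},{"delta_pos":[-0.305,-0.074,0.023],"turn":[0,0,0.033]},{"delta_pos":[-0.31,-0.042,0.023],"turn":[0,0,0.032]},{"delta_pos":[-0.313,-0.011,0.023],"turn":[0,0,0.033]},{"delta_pos":[-0.312,0.022,0.024],"turn":[0,0,0.032]},{"delta_pos":[-0.309,0.053,0.024],"turn":[0,0,0.033]},{"delta_pos":[-0.301,0.085,0.023],"turn":[0,0,0.033]},{"delta_pos":[-0.291,0.116,0.024],"turn":[0,0,0.032]},{"delta_pos":[-0.278,0.144,0.024],"turn":[0,0,0.033]}])

```text
time: 12.3
tcp_pos: [0.499, 0.0476, 0.3054]
tcp_rot: [180.0, 0.0, 49.7]
contact_force: [0.4, -0.1, -0.4]
width: 0.0851
finger_force: 0.0
```

arm_command(series=[{"delta_pos":[-0.214,0.097,0.071],"turn":[0,0,0.04]},{"delta_pos":[-0.2,0.124,0.071],"turn":[0,0,0.039]},{"delta_pos":[-0.183,0.146,0.072],"turn":[0,0,0.04]},{"delta_pos":[-0.164,0.169,0.071],"turn":[0,0,0.04]},{"delta_pos":[-0.141,0.188,0.071],"turn":[0,0,0.039]},{"delta_pos":[-0.117,0.203,0.071],"turn":[0,0,0.04]},{"delta_pos":[-0.091,0.217,0.071],"turn":[0,0,0.04]},{"delta_pos":[0,0,0],"turn":[0,0,0]},{"delta_pos":[0,0,0],"turn":[0,0,0]},{"delta_pos":[0,0,0],"turn":[0,0,0]}])

```text
time: 13.3
tcp_pos: [0.4468, -0.1403, 0.246]
tcp_rot: [180.0, 0.0, 0.1]
contact_force: [-0.6, 0.4, 0.2]
width: 0.0854
finger_force: 0.0
```

```bash
cat >> h.py <<'E'
def greys(c,z=.038):
    """grey blocks among z-height tops: centre, long-axis angle, size (mm)"""
    g=c['img'].astype(int); m=((g.max(2)-g.min(2)<32)&(g.min(2)>125)).astype(np.uint8)
    n,l,s,ce=cv2.connectedComponentsWithStats(m); o=[]
    for i in range(1,n):
        if not 60<s[i,4]<20000: continue
        ys,xs=np.where(l==i); w=np.array([at(c,(x,y),z)[:2] for x,y in zip(xs,ys)])
        r=cv2.minAreaRect(w.astype(np.float32)*1000); (a,b),an=r[1],r[2]
        if a<b: a,b,an=b,a,an-90
        if 55<a<78 and 32<b<50: o.append((np.round(ce[i],1).tolist(),np.round(r[0],1).tolist(),np.round(w.mean(0)*1000,1).tolist(),round((an+90)%180-90,1),round(a),round(b)))
    return o
E
python3 - <<'E'
from h import *
st(); 
for n,f in(('wrist','w3'),('top','t3')):
    c=save(n,f); print(n); [print(' ',x) for x in greys(c)]
    print([proj(c,p) for p in((.446,-.1405,.038),(.4475,-.2625,.038))])
E
```

```text
13.3 [0.4468, -0.1403, 0.246] [179.98, 0.01, 0.06] w 0.0854 F [-0.6, 0.4, 0.2] 0.0
q [19.4, 4.6, -10.3, 116.0, 1.0, 59.5, -81.4]
wrist
  ([548.3, 61.2], [572.7, -388.6], [573.5, -388.1], 11.8, 64, 38)
  ([542.9, 159.1], [465.0, -406.3], [465.8, -406.1], 21.7, 65, 38)
  ([424.5, 173.0], [447.3, -264.5], [448.3, -264.6], -4.7, 65, 38)
  ([324.3, 174.2], [446.1, -143.1], [446.6, -142.8], -0.7, 65, 38)
[array([322.38365631, 174.91153059]), array([422.70376848, 173.86837244])]
top
  ([422.4, 202.3], [571.7, -386.2], [572.4, -385.9], 12.3, 65, 38)
  ([429.4, 231.9], [464.1, -403.8], [464.0, -404.0], 21.4, 64, 39)
[array([356.57502356, 238.82333002]), array([390.57286711, 237.55110521])]
```

View pics/w3.png

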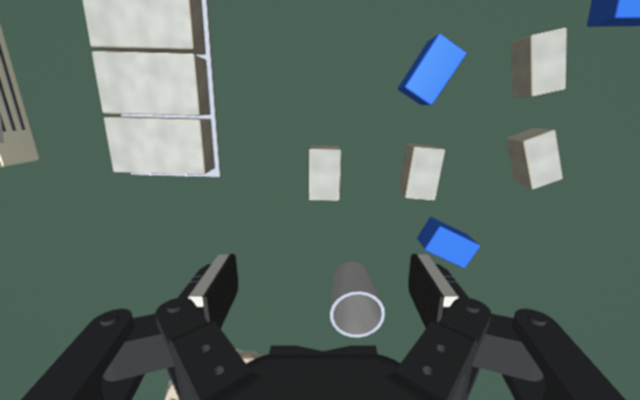

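The wrist view shows the four grey blocks cleanly at (324,174), (424,173), (543,159) and (548,61), each fitted as about 64x38 mm and within 2.5 mm of the top view. The blue ones are separate.

arm_command(series=[{"delta_pos":[-0.007,0.012,0.2],"turn":[0,0,0.004]},{"delta_pos":[0,0,0.2],"turn":[0,0,0]},{"delta_pos":[0,0,0.2],"turn":[0,0,0]},{"delta_pos":[0,0,0.2],"turn":[0,0,0]},{"delta_pos":[0,0,0.2],"turn":[0,0,0]},{"delta_pos":[0,0,0.2],"turn":[0,0,0]},{"delta_pos":[0,0,0.2],"turn":[0,0,0]},{"delta_pos":[0,0,0.2],"turn":[0,0,0]},{"delta_pos":[0,0,0.2],"turn":[0,0,0]},{"delta_pos":[0,0,0.13],"turn":[0,0,0]}])

```text
time: 14.4
tcp_pos: [0.4453, -0.1418, 0.0128]
tcp_rot: [-180.0, 0.1, -0.7]
contact_force: [0.5, -1.2, 0.3]
width: 0.0856
finger_force: 0.0
```

Run:
```python
from h import *
st()
c=load('w3'); print('footing via wrist',[np.round(at(c,p,.044),4) for p in((93,51),(204,56),(97,116),(203,120),(105,119),(212,118),(114,172),(213,174))])
```

```text
14.4 [0.4453, -0.1418, 0.0128] [-179.99, 0.09, -0.69] w 0.0856 F [0.5, -1.2, 0.3] 0.0
q [16.9, 24.8, -8.4, 126.9, 7.3, 28.8, -87.9]
footing via wrist [array([0.5822, 0.1043, 0.044 ]), array([ 0.5768, -0.014 ,  0.044 ]), array([0.5153, 0.1149, 0.044 ]), array([ 0.5107, -0.0052,  0.044 ]), array([0.512 , 0.1064, 0.044 ]), array([ 0.5129, -0.0157,  0.044 ]), array([0.4507, 0.1089, 0.044 ]), array([ 0.4483, -0.0098,  0.044 ])]
```

arm_command(series=[{"delta_pos":[0.004,0,0.06],"turn":[0,0,0]},{"delta_pos":[0,0,0],"turn":[0,0,0]},{"delta_pos":[0,0,0],"turn":[0,0,0]},{"delta_pos":[0,0,0],"turn":[0,0,0]},{"delta_pos":[0,0,0],"turn":[0,0,0]},{"delta_pos":[0,0,0],"turn":[0,0,0]},{"delta_pos":[0,0,0],"turn":[0,0,0]},{"delta_pos":[0,0,0],"turn":[0,0,0]},{"delta_pos":[0,0,0],"turn":[0,0,0]},{"delta_pos":[0,0,0],"turn":[0,0,0]}], claw=1)

```text
time: 15.4
tcp_pos: [0.4464, -0.1427, 0.0079]
tcp_rot: [180.0, -0.0, -0.8]
contact_force: [-1.0, 1.8, 8.6]
width: 0.0368
finger_force: 61.2
```

Run:
```python
from h import *
st(); plan([((.446,-.1418,.18),DOWN(-1.3),5),((.5156,.0545,.18),DOWN(-1.3),5)])
```

```text
15.4 [0.4464, -0.1427, 0.0079] [179.96, -0.04, -0.79] w 0.0368 F [-1.0, 1.8, 8.6] 61.23736381530762
q [16.8, 25.4, -8.2, 126.9, 7.6, 28.1, -88.1]
0 0 [-0.001, -0.001, -0.287] [0.0, 0.0, 0.001]
0 1 [0.0, -0.002, -0.287] [0.0, 0.0, 0.0]
0 2 [-0.001, -0.001, -0.287] [0.0, 0.0, 0.001]
0 3 [0.0, -0.001, -0.286] [0.0, 0.0, 0.0]
0 4 [-0.001, -0.001, -0.287] [0.0, 0.0, 0.001]
0 5 [0.108, -0.33, 0.0] [0.0, 0.0, 0.0]
0 6 [0.109, -0.33, 0.0] [0.0, 0.0, 0.0]
0 7 [0.108, -0.329, -0.001] [0.0, 0.0, 0.0]
0 8 [0.109, -0.33, 0.0] [0.0, 0.0, 0.0]
0 9 [0.108, -0.33, 0.0] [0.0, 0.0, 0.0]
```

arm_command(series=[{"delta_pos":[0,0,-0.287],"turn":[0,0,0.001]},{"delta_pos":[0,0,-0.287],"turn":[0,0,0]},{"delta_pos":[0,0,-0.287],"turn":[0,0,0.001]},{"delta_pos":[0,0,-0.287],"turn":[0,0,0]},{"delta_pos":[0,0,-0.287],"turn":[0,0,0.001]},{"delta_pos":[0.108,-0.33,0],"turn":[0,0,0]},{"delta_pos":[0.109,-0.33,0],"turn":[0,0,0]},{"delta_pos":[0.108,-0.33,0],"turn":[0,0,0]},{"delta_pos":[0.109,-0.33,0],"turn":[0,0,0]},{"delta_pos":[0.108,-0.33,0],"turn":[0,0,0]}])

```text
time: 16.4
tcp_pos: [0.5158, 0.0554, 0.1796]
tcp_rot: [180.0, -0.0, -1.4]
contact_force: [0.5, -1.2, -2.6]
width: 0.0374
finger_force: 61.8
```

Run:
```python
from h import *
st(); c=save('wrist','w4')
for p in((.6517,.0515),(.5833,.0533),(.5156,.0554)): print(proj(c,[*p,.044]))
```

```text
16.4 [0.5158, 0.0554, 0.1796] [179.97, -0.0, -1.35] w 0.0374 F [0.5, -1.2, -2.6] 61.78958773612976
q [2.5, 14.2, -18.1, 114.0, 5.5, 52.6, -109.8]
[322.86158696  35.18510322]
[322.61414752 118.90814078]
[322.07885024 190.44454926]
```

View pics/w4.png

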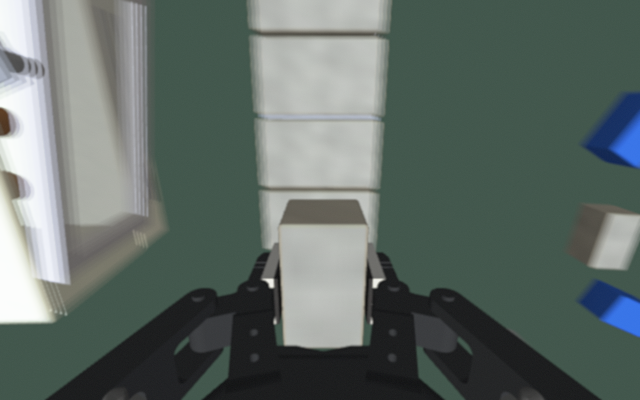

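The view shows the block held square, with the footing joints at rows 33.5, 117.5 and 188 and their centres near column 320.

Run:
```python
from h import *
c=load('w4'); g=c['img'].astype(int)
for v in (20,60,100,140,170): # footing edges by gradient
    r=g[v].sum(1); d=np.diff(r); l=230+d[230:300].argmax(); q=345+d[345:420].argmin()
    print(v,l,q,np.round(at(c,(l+.5,v),.044),4),np.round(at(c,(q+.5,v),.044),4),np.round(at(c,((l+q)/2+.5,v),.044)[:2],4))
for v in(33.5,117.5,188.5): print('joint',np.round(at(c,(320.3,v),.044),4))
z=.1796-.0079+.038
print('held far top edge',at(c,(280,227),z),at(c,(366,227),z))
for x in greys(c):print(x)
```

```text
20 247 390 [0.6646 0.1141 0.044 ] [ 0.6619 -0.0052  0.044 ] [0.6631 0.0545]
60 249 387 [0.634  0.1153 0.044 ] [ 0.6313 -0.0039  0.044 ] [0.6326 0.0557]
100 252 385 [0.6012 0.1158 0.044 ] [ 0.5984 -0.0035  0.044 ] [0.5997 0.0562]
140 254 382 [0.5658 0.1172 0.044 ] [ 0.5631 -0.0021  0.044 ] [0.5644 0.0576]
170 256 380 [0.5374 0.1179 0.044 ] [ 0.5347 -0.0012  0.044 ] [0.536  0.0584]
joint [0.653  0.0536 0.044 ]
joint [0.5846 0.0554 0.044 ]
joint [0.5176 0.0571 0.044 ]
held far top edge [0.54631284 0.07191998 0.2097    ] [0.545473   0.03627776 0.2097    ]
([616.5, 241.5], [449.1, -259.8], [449.5, -259.3], -4.9, 64, 41)
```

arm_command(series=[{"delta_pos":[0.01,-0.008,0.12],"turn":[0,0,0]},{"delta_pos":[0,0,0.12],"turn":[0,0,0]},{"delta_pos":[0,0,0.12],"turn":[0,0,0]},{"delta_pos":[0,0,0.12],"turn":[0,0,0]},{"delta_pos":[0,0,0.12],"turn":[0,0,0]},{"delta_pos":[0,0,0.12],"turn":[0,0,0]},{"delta_pos":[0,0,0.12],"turn":[0,0,0]},{"delta_pos":[0,0,0.12],"turn":[0,0,0]},{"delta_pos":[0,0,0.06],"turn":[0,0,0]},{"delta_pos":[0,0,0],"turn":[0,0,0]}])

```text
time: 17.45
tcp_pos: [0.5161, 0.0547, 0.0554]
tcp_rot: [180.0, 0.1, -1.3]
contact_force: [-0.3, -0.2, -2.8]
width: 0.0369
finger_force: 61.7
```

Run:
```python
from h import *
st()
```

```text
17.45 [0.5161, 0.0547, 0.0554] [179.97, 0.15, -1.33] w 0.0369 F [-0.3, -0.2, -2.8] 61.68466329574585
q [0.2, 24.4, -16.1, 119.1, 10.7, 38.0, -114.3]
```

arm_command(series=[{"delta_pos":[0.004,-0.007,0],"turn":[0,0,0]},{"delta_pos":[0.004,-0.006,0.01],"turn":[0,0,0]},{"delta_pos":[0,0,0.014],"turn":[0,0,0]},{"delta_pos":[0,0,0],"turn":[0,0,0]},{"delta_pos":[0,0,0],"turn":[0,0,0]},{"delta_pos":[0,0,0],"turn":[0,0,0]},{"delta_pos":[0,0,0],"turn":[0,0,0]},{"delta_pos":[0,0,0],"turn":[0,0,0]},{"delta_pos":[0,0,0],"turn":[0,0,0]},{"delta_pos":[0,0,0],"turn":[0,0,0]}])

```text
time: 18.45
tcp_pos: [0.5177, 0.0563, 0.0537]
tcp_rot: [180.0, 0.0, -1.3]
contact_force: [-0.3, 0.2, -3.1]
width: 0.0368
finger_force: 61.7
```

arm_command(series=[{"delta_pos":[0,0,0],"turn":[0,0,0]},{"delta_pos":[0,0,0],"turn":[0,0,0]},{"delta_pos":[0,0,0],"turn":[0,0,0]},{"delta_pos":[0,0,0],"turn":[0,0,0]},{"delta_pos":[0,0,-0.2],"turn":[0,0,0]},{"delta_pos":[0,0,-0.3],"turn":[0,0,0]},{"delta_pos":[0,0,-0.3],"turn":[0,0,0]},{"delta_pos":[0,0,-0.3],"turn":[0,0,0]},{"delta_pos":[0,0,-0.3],"turn":[0,0,0]},{"delta_pos":[0,0,0],"turn":[0,0,0]}], claw=-1)

```text
time: 19.45
tcp_pos: [0.52, 0.0568, 0.2264]
tcp_rot: [-180.0, -0.4, -1.3]
contact_force: [0.2, -0.2, -1.1]
width: 0.0856
finger_force: 0.0
```

Run:
```python
from h import *
st(); c=save('wrist','w5')
print('placed?',greys(c,.082)); print([x for x in greys(c) if x[1][1]<-100])
g=c['img']; print(proj(c,(.517,.0563,.082)))
plan([((.4475,-.2645,.20),DOWN(-4.8),10)])
```

```text
19.45 [0.52, 0.0568, 0.2264] [-179.97, -0.35, -1.35] w 0.0856 F [0.2, -0.2, -1.1] 0.0
q [3.1, 11.4, -18.5, 111.0, 4.3, 57.9, -108.8]
placed? []
[([585.2, 230.2], [447.5, -264.5], [448.2, -264.3], -4.8, 62, 36)]
[322.84979928 191.59427591]
0 0 [-0.053, 0.269, 0.02] [0.0, 0.0, 0.002]
0 1 [-0.052, 0.269, 0.019] [0.0, 0.0, 0.002]
0 2 [-0.05, 0.27, 0.02] [0.0, 0.0, 0.002]
0 3 [-0.048, 0.269, 0.02] [0.0, 0.0, 0.002]
0 4 [-0.047, 0.271, 0.02] [0.0, -0.001, 0.002]
0 5 [-0.045, 0.27, 0.02] [0.0, 0.0, 0.002]
0 6 [-0.043, 0.271, 0.02] [0.0, 0.0, 0.001]
0 7 [-0.042, 0.27, 0.019] [0.0, 0.0, 0.002]
0 8 [-0.04, 0.272, 0.02] [0.0, 0.0, 0.002]
0 9 [-0.039, 0.271, 0.02] [0.0, 0.0, 0.002]
```

View pics/w5.png

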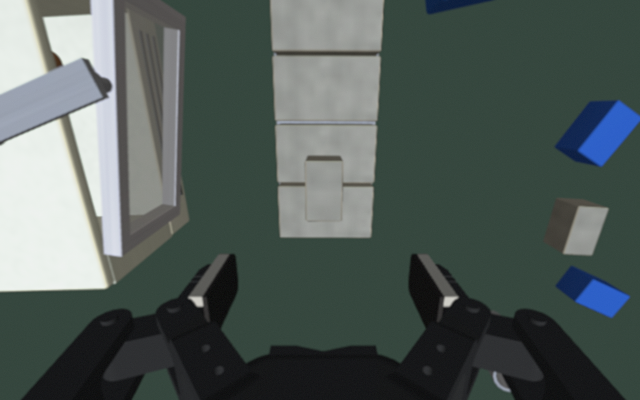

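The placed block's top is at columns 305–343, rows 160–221, on the joint at row 184. The footing edges there are at columns 278–374. I'll quantify that.

Run:
```python
from h import *
c=load('w5'); g=c['img'].astype(int).sum(2)
for v in (30,80,100,140,150,230): 
    d=np.diff(g[v]); l=250+d[250:300].argmax()+.5; q=350+d[350:400].argmin()+.5
    print(v,l,q,np.round(at(c,((l+q)/2,v),.044)[:2],4),np.round(np.linalg.norm(at(c,(l,v),.044)-at(c,(q,v),.044)),4))
for v0 in(52,122,184): 
    col=g[v0-8:v0+9,282:300].mean(1); print('joint',v0-8+(col.argmin() if v0!=122 else col.argmax()),np.round(col[4:14]).astype(int))
for v in(53,122.5,184): print(np.round(at(c,(326.5,v),.044)[:2],4))
for v in(165,175,195,210):
    d=np.abs(np.diff(g[v])); print(v,[i for i in range(298,350) if d[i]>40])
for u in(315,325,335):
    d=np.abs(np.diff(g[145:235,u])); print(u,[(i+145,int(d[i])) for i in range(89) if d[i]>35])
print('block corners',[np.round(at(c,p,.082)[:2],4) for p in((305.5,160.5),(342.5,160.5),(343,221),(306,221))])
```

```text
30 270.5 381.5 [0.6715 0.0496] 0.1094
80 272.5 379.5 [0.6255 0.0506] 0.1102
100 273.5 377.5 [0.606  0.0515] 0.109
140 275.5 376.5 [0.5647 0.0518] 0.11
150 275.5 375.5 [0.5539 0.0525] 0.11
230 279.5 371.5 [0.4589 0.0545] 0.1099
joint 53 [442 413 347 253 181 164 201 296 388 435]
joint 122 [445 418 414 469 476 387 326 393 440 446]
joint 184 [454 419 328 248 228 275 367 428 447 448]
[0.6508 0.0495]
[0.5831 0.0509]
[0.5154 0.0522]
165 []
175 []
195 []
210 []
315 [(154, 88), (155, 101), (156, 44), (159, 73), (160, 114), (161, 39)]
325 [(154, 82), (155, 98), (156, 52), (159, 64), (160, 105), (161, 43)]
335 [(154, 72), (155, 100), (156, 51), (159, 65), (160, 105), (161, 42)]
block corners [array([0.549 , 0.0726]), array([0.5482, 0.0363]), array([0.4847, 0.036 ]), array([0.4856, 0.0746])]
```

arm_command(series=[{"delta_pos":[-0.053,0.27,0.02],"turn":[0,0,0.002]},{"delta_pos":[-0.052,0.27,0.02],"turn":[0,0,0.002]},{"delta_pos":[-0.05,0.27,0.02],"turn":[0,0,0.002]},{"delta_pos":[-0.048,0.27,0.02],"turn":[0,0,0.002]},{"delta_pos":[-0.047,0.27,0.02],"turn":[0,0,0.002]},{"delta_pos":[-0.045,0.27,0.02],"turn":[0,0,0.002]},{"delta_pos":[-0.043,0.27,0.02],"turn":[0,0,0.001]},{"delta_pos":[-0.042,0.27,0.02],"turn":[0,0,0.002]},{"delta_pos":[-0.04,0.27,0.02],"turn":[0,0,0.002]},{"delta_pos":[-0.04,0.27,0.02],"turn":[0,0,0.002]}])

```text
time: 20.5
tcp_pos: [0.4453, -0.2655, 0.1967]
tcp_rot: [180.0, 0.1, -4.8]
contact_force: [0.5, 0.5, 0.4]
width: 0.0858
finger_force: 0.0
```

arm_command(series=[{"delta_pos":[0,0,0],"turn":[0,0,0]},{"delta_pos":[0,0,0.15],"turn":[0,0,0]},{"delta_pos":[0,0,0.2],"turn":[0,0,0]},{"delta_pos":[0,0,0.2],"turn":[0,0,0]},{"delta_pos":[0,0,0.2],"turn":[0,0,0]},{"delta_pos":[0,0,0.2],"turn":[0,0,0]},{"delta_pos":[0,0,0],"turn":[0,0,0]},{"delta_pos":[0,0,0],"turn":[0,0,0]},{"delta_pos":[0,0,0],"turn":[0,0,0]},{"delta_pos":[0,0,0],"turn":[0,0,0]}])

```text
time: 21.5
tcp_pos: [0.4468, -0.2648, 0.085]
tcp_rot: [179.9, -0.0, -4.8]
contact_force: [0.2, -1.1, 0.5]
width: 0.0856
finger_force: 0.0
```

Run:
```python
from h import *
st(); c=save('wrist','w6'); print(greys(c)); plan([((.4475,-.2645,.0085),DOWN(-4.8),10)])
```

```text
21.5 [0.4468, -0.2648, 0.085] [179.94, -0.04, -4.76] w 0.0856 F [0.2, -1.1, 0.5] 0.0
q [27.6, 20.9, -4.8, 118.8, 2.7, 40.3, -73.8]
[([530.0, 180.1], [465.0, -406.1], [466.4, -405.7], 21.5, 65, 38), ([321.6, 220.9], [447.5, -264.5], [448.9, -264.6], -4.8, 63, 38)]
0 0 [0.001, 0.0, 0.064] [0.0, 0.0, 0.0]
0 1 [0.0, -0.001, 0.063] [0.0, 0.0, 0.0]
0 2 [0.001, 0.0, 0.064] [0.0, 0.0, 0.0]
0 3 [0.0, 0.0, 0.064] [0.0, 0.0, 0.0]
0 4 [0.001, -0.001, 0.063] [0.0, 0.0, 0.0]
0 5 [0.001, 0.0, 0.064] [0.0, 0.0, 0.0]
0 6 [0.0, 0.0, 0.063] [0.0, 0.0, 0.0]
0 7 [0.001, 0.0, 0.064] [0.0, 0.0, 0.0]
0 8 [0.0, -0.001, 0.064] [0.0, 0.0, 0.0]
0 9 [0.001, 0.0, 0.063] [0.0, 0.0, 0.0]
```

arm_command(series=[{"delta_pos":[0.005,-0.002,0.1],"turn":[0,0,0]},{"delta_pos":[0,0,0.1],"turn":[0,0,0]},{"delta_pos":[0,0,0.1],"turn":[0,0,0]},{"delta_pos":[0,0,0.1],"turn":[0,0,0]},{"delta_pos":[0,0,0.1],"turn":[0,0,0]},{"delta_pos":[0,0,0.1],"turn":[0,0,0]},{"delta_pos":[0,0,0.025],"turn":[0,0,0]},{"delta_pos":[0,0,0],"turn":[0,0,0]},{"delta_pos":[0,0,0],"turn":[0,0,0]},{"delta_pos":[0,0,0],"turn":[0,0,0]}])

```text
time: 22.55
tcp_pos: [0.4471, -0.2646, 0.0094]
tcp_rot: [180.0, -0.0, -4.8]
contact_force: [0.1, 0.4, 0.1]
width: 0.0855
finger_force: 0.0
```

arm_command(series=[{"delta_pos":[0,0,0],"turn":[0,0,0]},{"delta_pos":[0,0,0],"turn":[0,0,0]},{"delta_pos":[0,0,0],"turn":[0,0,0]},{"delta_pos":[0,0,0],"turn":[0,0,0]},{"delta_pos":[0,0,0],"turn":[0,0,0]},{"delta_pos":[0,0,0],"turn":[0,0,0]},{"delta_pos":[0,0,0],"turn":[0,0,0]},{"delta_pos":[0,0,0],"turn":[0,0,0]},{"delta_pos":[0,0,0],"turn":[0,0,0]},{"delta_pos":[0,0,0],"turn":[0,0,0]}], claw=1)

```text
time: 23.55
tcp_pos: [0.4469, -0.2644, 0.0093]
tcp_rot: [180.0, 0.0, -4.8]
contact_force: [-1.7, 1.7, 7.8]
width: 0.037
finger_force: 60.5
```

Run:
```python
from h import *
st(); plan([((.4475,-.2645,.16),DOWN(-1.4),4),((.5838,.0525,.16),DOWN(-1.4),16)])
```

```text
23.55 [0.4469, -0.2644, 0.0093] [179.97, 0.03, -4.76] w 0.037 F [-1.7, 1.7, 7.8] 60.52608847618103
q [27.0, 28.3, -4.3, 120.7, 4.0, 31.2, -74.9]
0 0 [0.001, 0.0, -0.314] [0.0, 0.0, -0.005]
0 1 [0.001, 0.001, -0.314] [0.0, 0.0, -0.004]
0 2 [0.001, 0.0, -0.314] [0.0, 0.0, -0.005]
0 3 [0.001, 0.0, -0.314] [0.0, 0.0, -0.005]
0 4 [0.067, -0.167, 0.0] [0.0, 0.0, 0.0]
0 5 [0.067, -0.166, 0.0] [0.0, 0.0, 0.0]
0 6 [0.067, -0.167, 0.0] [0.0, 0.0, 0.0]
0 7 [0.068, -0.167, -0.001] [0.0, 0.0, 0.0]
0 8 [0.067, -0.166, 0.0] [0.0, 0.0, 0.0]
0 9 [0.067, -0.167, 0.0] [0.0, 0.0, 0.0]
1 0 [0.067, -0.167, 0.0] [0.0, 0.0, 0.0]
1 1 [0.067, -0.167, 0.0] [0.0, 0.0, 0.0]
1 2 [0.067, -0.166, 0.0] [0.0, 0.0, 0.0]
1 3 [0.068, -0.167, 0.0] [0.0, 0.0, 0.0]
1 4 [0.067, -0.167, 0.0] [0.0, 0.0, 0.0]
1 5 [0.067, -0.166, -0.001] [0.0, 0.0, 0.0]
1 6 [0.067, -0.167, 0.0] [0.0, 0.0, 0.0]
1 7 [0.067, -0.167, 0.0] [0.0, 0.0, 0.0]
1 8 [0.067, -0.166, 0.0] [0.0, 0.0, 0.0]
1 9 [0.067, -0.167, 0.0] [0.0, 0.0, 0.0]
```

arm_command(series=[{"delta_pos":[0.001,0,-0.314],"turn":[0,0,-0.005]},{"delta_pos":[0.001,0,-0.314],"turn":[0,0,-0.004]},{"delta_pos":[0.001,0,-0.314],"turn":[0,0,-0.005]},{"delta_pos":[0.001,0,-0.314],"turn":[0,0,-0.005]},{"delta_pos":[0.067,-0.167,0],"turn":[0,0,0]},{"delta_pos":[0.067,-0.167,0],"turn":[0,0,0]},{"delta_pos":[0.067,-0.167,0],"turn":[0,0,0]},{"delta_pos":[0.067,-0.167,0],"turn":[0,0,0]},{"delta_pos":[0.067,-0.167,0],"turn":[0,0,0]},{"delta_pos":[0.067,-0.167,0],"turn":[0,0,0]}])

```text
time: 24.55
tcp_pos: [0.4983, -0.1444, 0.1594]
tcp_rot: [180.0, 0.1, -1.3]
contact_force: [0.8, -0.6, -2.8]
width: 0.037
finger_force: 62.0
```

arm_command(series=[{"delta_pos":[0.067,-0.167,0],"turn":[0,0,0]},{"delta_pos":[0.067,-0.167,0],"turn":[0,0,0]},{"delta_pos":[0.067,-0.167,0],"turn":[0,0,0]},{"delta_pos":[0.067,-0.167,0],"turn":[0,0,0]},{"delta_pos":[0.067,-0.167,0],"turn":[0,0,0]},{"delta_pos":[0.067,-0.166,0],"turn":[0,0,0]},{"delta_pos":[0.067,-0.166,0],"turn":[0,0,0]},{"delta_pos":[0.067,-0.167,0],"turn":[0,0,0]},{"delta_pos":[0.067,-0.167,0],"turn":[0,0,0]},{"delta_pos":[0.067,-0.167,0],"turn":[0,0,0]}])

```text
time: 25.55
tcp_pos: [0.5834, 0.0537, 0.1591]
tcp_rot: [180.0, 0.1, -1.3]
contact_force: [0.1, -0.4, -3.0]
width: 0.037
finger_force: 62.0
```

arm_command(series=[{"delta_pos":[0,0,0],"turn":[0,0,0]},{"delta_pos":[0,0,0.1],"turn":[0,0,0]},{"delta_pos":[0,0,0.15],"turn":[0,0,0]},{"delta_pos":[0,0,0.15],"turn":[0,0,0]},{"delta_pos":[0,0,0.15],"turn":[0,0,0]},{"delta_pos":[0,0,0.15],"turn":[0,0,0]},{"delta_pos":[0,0,0.1],"turn":[0,0,0]},{"delta_pos":[0,0,0],"turn":[0,0,0]},{"delta_pos":[0,0,0],"turn":[0,0,0]},{"delta_pos":[0,0,0],"turn":[0,0,0]}])

```text
time: 26.55
tcp_pos: [0.5838, 0.0528, 0.0642]
tcp_rot: [180.0, -0.0, -1.4]
contact_force: [0.3, 0.0, -2.6]
width: 0.0374
finger_force: 61.7
```

Run:
```python
from h import *
st(); plan([((.5838,.0525,.0543),DOWN(-1.4),3)])
c=save('top','t7'); [print(x) for x in greys(c)]
```

```text
26.55 [0.5838, 0.0528, 0.0642] [179.99, -0.02, -1.35] w 0.0374 F [0.3, 0.0, -2.6] 61.71328783035278
q [-1.1, 28.2, -13.2, 110.5, 9.2, 42.3, -110.9]
0 0 [0.0, 0.001, 0.027] [0.0, 0.0, 0.0]
0 1 [0.0, 0.001, 0.028] [0.0, 0.0, 0.0]
0 2 [0.0, 0.001, 0.027] [0.0, 0.0, 0.0]
([422.4, 202.3], [571.6, -385.9], [572.4, -385.7], 12.3, 65, 39)
([429.4, 231.9], [464.6, -403.6], [464.1, -404.0], 21.4, 65, 39)
```

arm_command(series=[{"delta_pos":[0,0.001,0.027],"turn":[0,0,0]},{"delta_pos":[0,0.001,0.027],"turn":[0,0,0]},{"delta_pos":[0,0,0.027],"turn":[0,0,0]},{"delta_pos":[0,0,0.003],"turn":[0,0,0]},{"delta_pos":[0,0,0],"turn":[0,0,0]},{"delta_pos":[0,0,0],"turn":[0,0,0]},{"delta_pos":[0,0,0],"turn":[0,0,0]},{"delta_pos":[0,0,0],"turn":[0,0,0]},{"delta_pos":[0,0,0],"turn":[0,0,0]},{"delta_pos":[0,0,0],"turn":[0,0,0]}])

```text
time: 27.6
tcp_pos: [0.5833, 0.0527, 0.0533]
tcp_rot: [180.0, 0.0, -1.3]
contact_force: [-1.4, 0.2, 1.4]
width: 0.0371
finger_force: 62.4
```

arm_command(series=[{"delta_pos":[0,0,0],"turn":[0,0,0]},{"delta_pos":[0,0,0],"turn":[0,0,0]},{"delta_pos":[0,0,0],"turn":[0,0,0]},{"delta_pos":[0,0,0],"turn":[0,0,0]},{"delta_pos":[0,0,-0.2],"turn":[0,0,0]},{"delta_pos":[0,0,-0.3],"turn":[0,0,0]},{"delta_pos":[0,0,-0.3],"turn":[0,0,0]},{"delta_pos":[0,0,-0.3],"turn":[0,0,0]},{"delta_pos":[0,0,-0.3],"turn":[0,0,0]},{"delta_pos":[0,0,0],"turn":[0,0,0]}], claw=-1)

```text
time: 28.6
tcp_pos: [0.5857, 0.0532, 0.2263]
tcp_rot: [-180.0, -0.4, -1.3]
contact_force: [0.9, 0.3, -0.3]
width: 0.0852
finger_force: 0.0
```

Run:
```python
from h import *
st(); plan([((.465,-.406,.16),DOWN(21.6),15)])
```

```text
28.6 [0.5857, 0.0532, 0.2263] [-179.96, -0.36, -1.35] w 0.0852 F [0.9, 0.3, -0.3] 0.0
q [0.7, 17.2, -14.8, 103.3, 5.1, 59.8, -107.4]
0 0 [-0.061, 0.257, 0.036] [0.0, 0.0, -0.008]
0 1 [-0.068, 0.255, 0.037] [0.0, 0.0, -0.009]
0 2 [-0.075, 0.253, 0.036] [0.0, 0.0, -0.008]
0 3 [-0.081, 0.251, 0.036] [0.0, -0.001, -0.009]
0 4 [-0.088, 0.248, 0.037] [0.0, 0.0, -0.008]
0 5 [-0.095, 0.247, 0.036] [0.0, 0.0, -0.009]
0 6 [-0.101, 0.243, 0.037] [0.0, 0.0, -0.008]
0 7 [-0.107, 0.241, 0.036] [0.0, 0.0, -0.009]
0 8 [-0.114, 0.238, 0.037] [0.0, 0.0, -0.008]
0 9 [-0.121, 0.235, 0.036] [0.0, 0.0, -0.009]
1 0 [-0.126, 0.231, 0.037] [0.0, 0.0, -0.008]
1 1 [-0.133, 0.229, 0.036] [0.0, -0.001, -0.009]
1 2 [-0.138, 0.224, 0.037] [0.0, 0.0, -0.008]
1 3 [-0.145, 0.221, 0.037] [0.0, 0.0, -0.009]
1 4 [-0.15, 0.216, 0.037] [0.0, 0.0, -0.008]
```

arm_command(series=[{"delta_pos":[-0.061,0.257,0.036],"turn":[0,0,-0.008]},{"delta_pos":[-0.068,0.255,0.036],"turn":[0,0,-0.009]},{"delta_pos":[-0.075,0.253,0.036],"turn":[0,0,-0.008]},{"delta_pos":[-0.081,0.251,0.036],"turn":[0,0,-0.009]},{"delta_pos":[-0.088,0.248,0.036],"turn":[0,0,-0.008]},{"delta_pos":[-0.095,0.247,0.036],"turn":[0,0,-0.009]},{"delta_pos":[-0.101,0.243,0.036],"turn":[0,0,-0.008]},{"delta_pos":[-0.107,0.241,0.036],"turn":[0,0,-0.009]},{"delta_pos":[-0.114,0.238,0.036],"turn":[0,0,-0.008]},{"delta_pos":[-0.121,0.235,0.036],"turn":[0,0,-0.009]}])

```text
time: 29.6
tcp_pos: [0.5022, -0.2546, 0.1777]
tcp_rot: [180.0, 0.1, 14.0]
contact_force: [-0.2, -0.2, -0.4]
width: 0.0854
finger_force: 0.0
```

arm_command(series=[{"delta_pos":[-0.126,0.231,0.036],"turn":[0,0,-0.008]},{"delta_pos":[-0.133,0.229,0.036],"turn":[0,0,-0.009]},{"delta_pos":[-0.138,0.224,0.036],"turn":[0,0,-0.008]},{"delta_pos":[-0.145,0.221,0.036],"turn":[0,0,-0.009]},{"delta_pos":[-0.15,0.216,0.036],"turn":[0,0,-0.008]},{"delta_pos":[0,0,0],"turn":[0,0,0]},{"delta_pos":[0,0,0],"turn":[0,0,0]},{"delta_pos":[0,0,0],"turn":[0,0,0]},{"delta_pos":[0,0,0],"turn":[0,0,0]},{"delta_pos":[0,0,0],"turn":[0,0,0]}])

```text
time: 30.6
tcp_pos: [0.4631, -0.4057, 0.1569]
tcp_rot: [180.0, 0.0, 21.6]
contact_force: [-0.4, 0.6, -0.0]
width: 0.0856
finger_force: 0.0
```

Run:
```python
from h import *
st(); c=save('wrist','w8'); [print(x) for x in greys(c)]
plan([((.465,-.406,.01),DOWN(21.6),7)])
```

```text
30.6 [0.4631, -0.4057, 0.1569] [179.99, 0.04, 21.59] w 0.0856 F [-0.4, 0.6, -0.0] 0.0
q [40.3, 23.4, -6.4, 103.5, 3.2, 53.3, -36.0]
([351.6, 65.8], [572.5, -388.2], [573.6, -387.9], 12.6, 64, 38)
([323.2, 191.6], [464.9, -406.2], [466.0, -405.8], 21.5, 64, 38)
0 0 [0.002, 0.001, 0.175] [0.0, 0.0, 0.0]
0 1 [0.002, 0.001, 0.175] [0.0, 0.0, 0.0]
0 2 [0.003, 0.001, 0.175] [0.0, 0.0, 0.0]
0 3 [0.002, 0.001, 0.175] [0.0, 0.0, 0.0]
0 4 [0.002, 0.001, 0.175] [0.0, 0.0, 0.0]
0 5 [0.002, 0.001, 0.175] [0.0, 0.0, 0.0]
0 6 [0.003, 0.001, 0.175] [0.0, 0.0, 0.0]
```

arm_command(series=[{"delta_pos":[0.002,0.001,0.175],"turn":[0,0,0]},{"delta_pos":[0.002,0.001,0.175],"turn":[0,0,0]},{"delta_pos":[0.002,0.001,0.175],"turn":[0,0,0]},{"delta_pos":[0.002,0.001,0.175],"turn":[0,0,0]},{"delta_pos":[0.002,0.001,0.175],"turn":[0,0,0]},{"delta_pos":[0.002,0.001,0.175],"turn":[0,0,0]},{"delta_pos":[0.002,0.001,0.17],"turn":[0,0,0]},{"delta_pos":[0,0,0],"turn":[0,0,0]},{"delta_pos":[0,0,0],"turn":[0,0,0]},{"delta_pos":[0,0,0],"turn":[0,0,0]}])

```text
time: 31.65
tcp_pos: [0.465, -0.407, 0.0116]
tcp_rot: [179.9, 0.0, 21.5]
contact_force: [0.4, 0.1, 0.1]
width: 0.0856
finger_force: 0.0
```

arm_command(series=[{"delta_pos":[0,0,0],"turn":[0,0,0]},{"delta_pos":[0,0,0],"turn":[0,0,0]},{"delta_pos":[0,0,0],"turn":[0,0,0]},{"delta_pos":[0,0,0],"turn":[0,0,0]},{"delta_pos":[0,0,0],"turn":[0,0,0]},{"delta_pos":[0,0,0],"turn":[0,0,0]},{"delta_pos":[0,0,0],"turn":[0,0,0]},{"delta_pos":[0,0,0],"turn":[0,0,0]},{"delta_pos":[0,0,0],"turn":[0,0,0]},{"delta_pos":[0,0,0],"turn":[0,0,0]}], claw=1)

```text
time: 32.65
tcp_pos: [0.4645, -0.4068, 0.011]
tcp_rot: [180.0, 0.0, 21.5]
contact_force: [-2.9, 1.6, 8.6]
width: 0.0372
finger_force: 60.9
```

Run:
```python
from h import *
st(); plan([((.465,-.406,.16),DOWN(21.6),4),((.55,-.17,.16),DOWN(-1.4),10),((.6515,.0508,.16),DOWN(-1.4),6)])
```

```text
32.65 [0.4645, -0.4068, 0.011] [179.98, 0.04, 21.52] w 0.0372 F [-2.9, 1.6, 8.6] 60.85991978645325
q [39.5, 34.4, -5.6, 107.8, 5.3, 38.0, -37.8]
0 0 [0.001, -0.001, -0.31] [0.0, 0.0, 0.0]
0 1 [0.002, -0.001, -0.311] [0.0, 0.0, 0.0]
0 2 [0.001, -0.001, -0.31] [0.0, 0.0, 0.0]
0 3 [0.001, -0.001, -0.311] [0.0, 0.0, 0.0]
0 4 [0.138, -0.157, 0.0] [0.0, 0.0, 0.013]
0 5 [0.132, -0.162, 0.0] [0.0, 0.0, 0.012]
0 6 [0.125, -0.168, 0.0] [0.0, 0.0, 0.013]
0 7 [0.118, -0.172, -0.001] [0.0, 0.0, 0.013]
0 8 [0.112, -0.177, 0.0] [0.0, 0.0, 0.013]
0 9 [0.103, -0.182, 0.0] [0.0, 0.0, 0.012]
1 0 [0.097, -0.185, 0.0] [0.0, 0.0, 0.013]
1 1 [0.09, -0.189, 0.0] [0.0, 0.0, 0.013]
1 2 [0.081, -0.192, 0.0] [0.0, 0.0, 0.013]
1 3 [0.074, -0.196, -0.001] [0.0, 0.0, 0.012]
1 4 [0.134, -0.31, 0.0] [0.0, 0.0, 0.0]
1 5 [0.134, -0.31, 0.0] [0.0, 0.0, 0.0]
1 6 [0.133, -0.31, -0.001] [0.0, 0.0, 0.0]
1 7 [0.134, -0.309, 0.0] [0.0, 0.0, 0.0]
1 8 [0.134, -0.31, 0.0] [0.0, 0.0, 0.0]
1 9 [0.134, -0.31, 0.0] [0.0, 0.0, 0.0]
```

arm_command(series=[{"delta_pos":[0.001,-0.001,-0.31],"turn":[0,0,0]},{"delta_pos":[0.002,-0.001,-0.31],"turn":[0,0,0]},{"delta_pos":[0.001,-0.001,-0.31],"turn":[0,0,0]},{"delta_pos":[0.001,-0.001,-0.31],"turn":[0,0,0]},{"delta_pos":[0.138,-0.157,0],"turn":[0,0,0.013]},{"delta_pos":[0.132,-0.162,0],"turn":[0,0,0.012]},{"delta_pos":[0.125,-0.168,0],"turn":[0,0,0.013]},{"delta_pos":[0.118,-0.172,0],"turn":[0,0,0.013]},{"delta_pos":[0.112,-0.177,0],"turn":[0,0,0.013]},{"delta_pos":[0.103,-0.182,0],"turn":[0,0,0.012]}])

```text
time: 33.65
tcp_pos: [0.5158, -0.2632, 0.159]
tcp_rot: [180.0, 0.1, 7.7]
contact_force: [0.0, 0.2, -3.4]
width: 0.0371
finger_force: 61.9
```

arm_command(series=[{"delta_pos":[0.097,-0.185,0],"turn":[0,0,0.013]},{"delta_pos":[0.09,-0.189,0],"turn":[0,0,0.013]},{"delta_pos":[0.081,-0.192,0],"turn":[0,0,0.013]},{"delta_pos":[0.074,-0.196,0],"turn":[0,0,0.012]},{"delta_pos":[0.134,-0.31,0],"turn":[0,0,0]},{"delta_pos":[0.134,-0.31,0],"turn":[0,0,0]},{"delta_pos":[0.134,-0.31,0],"turn":[0,0,0]},{"delta_pos":[0.134,-0.31,0],"turn":[0,0,0]},{"delta_pos":[0.134,-0.31,0],"turn":[0,0,0]},{"delta_pos":[0.134,-0.31,0],"turn":[0,0,0]}])

```text
time: 34.65
tcp_pos: [0.6518, 0.0524, 0.1587]
tcp_rot: [180.0, 0.1, -1.3]
contact_force: [1.0, -0.4, -2.7]
width: 0.0367
finger_force: 61.8
```

arm_command(series=[{"delta_pos":[0,0,0],"turn":[0,0,0]},{"delta_pos":[0,0,0.1],"turn":[0,0,0]},{"delta_pos":[0,0,0.15],"turn":[0,0,0]},{"delta_pos":[0,0,0.15],"turn":[0,0,0]},{"delta_pos":[0,0,0.15],"turn":[0,0,0]},{"delta_pos":[0,0,0.15],"turn":[0,0,0]},{"delta_pos":[0,0,0.08],"turn":[0,0,0]},{"delta_pos":[0,0,0],"turn":[0,0,0]},{"delta_pos":[0,0,0],"turn":[0,0,0]},{"delta_pos":[0,0,0],"turn":[0,0,0]}])

```text
time: 35.65
tcp_pos: [0.652, 0.0508, 0.0661]
tcp_rot: [180.0, -0.0, -1.4]
contact_force: [-0.6, -0.0, -3.7]
width: 0.0367
finger_force: 61.6
```

Run:
```python
from h import *
st(); plan([((.6515,.0508,.055),DOWN(-1.4),4)])
c=save('top','t9'); [print(x) for x in greys(c)]
```

```text
35.65 [0.652, 0.0508, 0.0661] [179.98, -0.03, -1.36] w 0.0367 F [-0.6, -0.0, -3.7] 61.64059281349182
q [-2.9, 32.9, -9.7, 101.4, 7.3, 46.3, -107.5]
0 0 [-0.001, 0.0, 0.023] [0.0, 0.0, 0.0]
0 1 [-0.001, 0.0, 0.023] [0.0, 0.0, 0.0]
0 2 [-0.001, 0.0, 0.024] [0.0, 0.0, 0.0]
0 3 [-0.001, 0.0, 0.023] [0.0, 0.0, 0.0]
([422.4, 202.3], [571.7, -386.2], [572.4, -385.8], 12.3, 65, 38)
([370.9, 335.1], [116.4, -178.4], [113.1, -177.9], -76.3, 63, 48)
```

arm_command(series=[{"delta_pos":[-0.001,0,0.023],"turn":[0,0,0]},{"delta_pos":[-0.001,0,0.023],"turn":[0,0,0]},{"delta_pos":[-0.001,0,0.023],"turn":[0,0,0]},{"delta_pos":[-0.001,0,0.026],"turn":[0,0,0]},{"delta_pos":[0,0,0],"turn":[0,0,0]},{"delta_pos":[0,0,0],"turn":[0,0,0]},{"delta_pos":[0,0,0],"turn":[0,0,0]},{"delta_pos":[0,0,0],"turn":[0,0,0]},{"delta_pos":[0,0,0],"turn":[0,0,0]},{"delta_pos":[0,0,0],"turn":[0,0,0]}])

```text
time: 36.7
tcp_pos: [0.651, 0.051, 0.055]
tcp_rot: [180.0, 0.0, -1.3]
contact_force: [-8.6, -1.0, 19.1]
width: 0.0371
finger_force: 64.5
```

arm_command(series=[{"delta_pos":[0,0,0],"turn":[0,0,0]},{"delta_pos":[0,0,0],"turn":[0,0,0]},{"delta_pos":[0,0,0],"turn":[0,0,0]},{"delta_pos":[0,0,0],"turn":[0,0,0]},{"delta_pos":[0,0,-0.2],"turn":[0,0,0]},{"delta_pos":[0,0,-0.3],"turn":[0,0,0]},{"delta_pos":[0,0,-0.3],"turn":[0,0,0]},{"delta_pos":[0,0,-0.3],"turn":[0,0,0]},{"delta_pos":[0,0,-0.3],"turn":[0,0,0]},{"delta_pos":[0,0,0],"turn":[0,0,0]}], claw=-1)

```text
time: 37.7
tcp_pos: [0.6534, 0.0513, 0.2272]
tcp_rot: [-180.0, -0.4, -1.3]
contact_force: [0.1, -0.7, 0.5]
width: 0.0857
finger_force: 0.0
```

Run:
```python
from h import *
st(); plan([((.5725,-.3883,.16),DOWN(12.4),15)])
```

```text
37.7 [0.6534, 0.0513, 0.2272] [-179.96, -0.38, -1.35] w 0.0857 F [0.1, -0.7, 0.5] 0.0
q [-2.1, 23.0, -10.6, 94.6, 4.7, 62.5, -105.4]
0 0 [-0.039, 0.245, 0.037] [0.0, 0.0, -0.005]
0 1 [-0.044, 0.245, 0.037] [0.0, 0.0, -0.005]
0 2 [-0.047, 0.244, 0.037] [0.0, 0.0, -0.005]
0 3 [-0.051, 0.243, 0.037] [0.0, -0.001, -0.005]
0 4 [-0.054, 0.242, 0.037] [0.0, 0.0, -0.005]
0 5 [-0.059, 0.242, 0.037] [0.0, 0.0, -0.006]
0 6 [-0.063, 0.24, 0.037] [0.0, 0.0, -0.005]
0 7 [-0.066, 0.239, 0.037] [0.0, 0.0, -0.005]
0 8 [-0.071, 0.238, 0.037] [0.0, 0.0, -0.005]
0 9 [-0.074, 0.237, 0.037] [0.0, 0.0, -0.005]
1 0 [-0.078, 0.236, 0.037] [0.0, -0.001, -0.005]
1 1 [-0.081, 0.235, 0.037] [0.0, 0.0, -0.005]
1 2 [-0.086, 0.233, 0.037] [0.0, 0.0, -0.005]
1 3 [-0.088, 0.232, 0.038] [0.0, 0.0, -0.005]
1 4 [-0.093, 0.231, 0.037] [0.0, 0.0, -0.005]
```

arm_command(series=[{"delta_pos":[-0.039,0.245,0.037],"turn":[0,0,-0.005]},{"delta_pos":[-0.044,0.245,0.037],"turn":[0,0,-0.005]},{"delta_pos":[-0.047,0.244,0.037],"turn":[0,0,-0.005]},{"delta_pos":[-0.051,0.243,0.037],"turn":[0,0,-0.005]},{"delta_pos":[-0.054,0.242,0.037],"turn":[0,0,-0.005]},{"delta_pos":[-0.059,0.242,0.037],"turn":[0,0,-0.006]},{"delta_pos":[-0.063,0.24,0.037],"turn":[0,0,-0.005]},{"delta_pos":[-0.066,0.239,0.037],"turn":[0,0,-0.005]},{"delta_pos":[-0.071,0.238,0.037],"turn":[0,0,-0.005]},{"delta_pos":[-0.074,0.237,0.037],"turn":[0,0,-0.005]}])

```text
time: 38.7
tcp_pos: [0.5966, -0.2432, 0.177]
tcp_rot: [180.0, 0.1, 7.9]
contact_force: [0.9, 0.1, 0.2]
width: 0.0853
finger_force: 0.0
```

arm_command(series=[{"delta_pos":[-0.078,0.236,0.037],"turn":[0,0,-0.005]},{"delta_pos":[-0.081,0.235,0.037],"turn":[0,0,-0.005]},{"delta_pos":[-0.086,0.233,0.037],"turn":[0,0,-0.005]},{"delta_pos":[-0.088,0.232,0.037],"turn":[0,0,-0.005]},{"delta_pos":[-0.093,0.231,0.037],"turn":[0,0,-0.005]},{"delta_pos":[0,0,0],"turn":[0,0,0]},{"delta_pos":[0,0,0],"turn":[0,0,0]},{"delta_pos":[0,0,0],"turn":[0,0,0]},{"delta_pos":[0,0,0],"turn":[0,0,0]},{"delta_pos":[0,0,0],"turn":[0,0,0]}])

```text
time: 39.7
tcp_pos: [0.5706, -0.3879, 0.1557]
tcp_rot: [180.0, 0.0, 12.4]
contact_force: [-0.4, -0.1, -0.7]
width: 0.0853
finger_force: 0.0
```

Run:
```python
from h import *
st(); c=save('wrist','w10'); [print(x) for x in greys(c)]
c=save('top','t10'); crop('t10',275,155,335,255,6,'t10a'); crop('scene0',0,0,2,2,1,'x'); save('scene','s10'); crop('s10',295,170,375,295,6,'s10a')
a=cv2.imread('pics/t10a.png'); b=cv2.imread('pics/s10a.png'); b=cv2.resize(b,(int(b.shape[1]*a.shape[0]/b.shape[0]),a.shape[0])); cv2.imwrite('pics/cmp.png',np.hstack([a,b])); print(np.hstack([a,b]).shape)
plan([((.5725,-.3883,.0105),DOWN(12.4),7)])
```

```text
39.7 [0.5706, -0.3879, 0.1557] [179.99, 0.03, 12.41] w 0.0853 F [-0.4, -0.1, -0.7] 0.0
q [33.1, 29.8, -5.9, 93.3, 3.5, 57.1, -51.6]
([323.0, 191.8], [572.6, -388.3], [573.6, -388.1], 12.6, 65, 38)
(600, 744, 3)
0 0 [0.003, 0.0, 0.173] [0.0, 0.0, 0.0]
0 1 [0.002, 0.001, 0.172] [0.0, 0.0, 0.0]
0 2 [0.003, 0.0, 0.173] [0.0, 0.0, 0.0]
0 3 [0.003, 0.001, 0.173] [0.0, 0.0, 0.0]
0 4 [0.003, 0.0, 0.173] [0.0, 0.0, 0.0]
0 5 [0.002, 0.001, 0.172] [0.0, 0.0, 0.0]
0 6 [0.003, 0.0, 0.173] [0.0, 0.0, 0.0]
```

View pics/cmp.png

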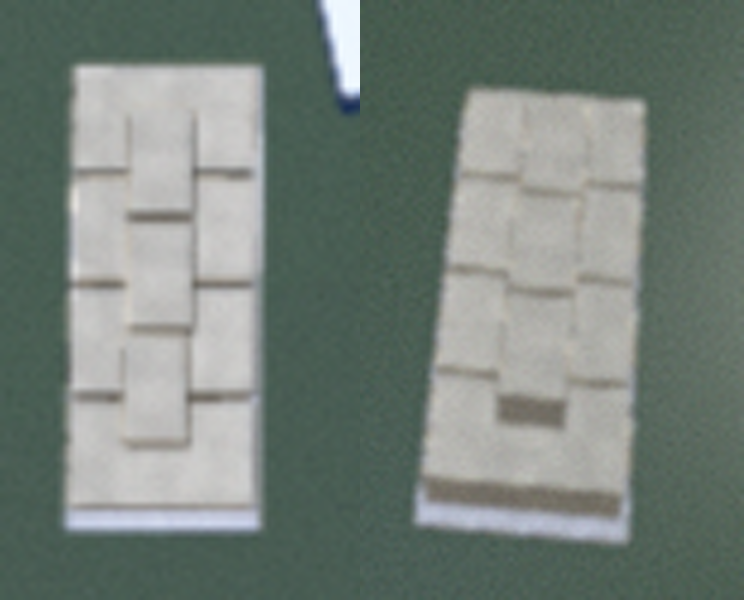

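The lower course shows three blocks in line and staggered over the joints, with their joints at crop rows 215 and 328. The fourth block goes on the next course.

arm_command(series=[{"delta_pos":[0.003,0,0.173],"turn":[0,0,0]},{"delta_pos":[0.002,0.001,0.173],"turn":[0,0,0]},{"delta_pos":[0.003,0,0.173],"turn":[0,0,0]},{"delta_pos":[0.003,0.001,0.173],"turn":[0,0,0]},{"delta_pos":[0.003,0,0.173],"turn":[0,0,0]},{"delta_pos":[0.002,0.001,0.173],"turn":[0,0,0]},{"delta_pos":[0.003,0,0.173],"turn":[0,0,0]},{"delta_pos":[0,0,0],"turn":[0,0,0]},{"delta_pos":[0,0,0],"turn":[0,0,0]},{"delta_pos":[0,0,0],"turn":[0,0,0]}])

```text
time: 40.85
tcp_pos: [0.5729, -0.389, 0.0115]
tcp_rot: [179.9, -0.0, 12.3]
contact_force: [-0.0, -0.1, -0.1]
width: 0.0853
finger_force: 0.0
```

arm_command(series=[{"delta_pos":[0,0,0],"turn":[0,0,0]},{"delta_pos":[0,0,0],"turn":[0,0,0]},{"delta_pos":[0,0,0],"turn":[0,0,0]},{"delta_pos":[0,0,0],"turn":[0,0,0]},{"delta_pos":[0,0,0],"turn":[0,0,0]},{"delta_pos":[0,0,0],"turn":[0,0,0]},{"delta_pos":[0,0,0],"turn":[0,0,0]},{"delta_pos":[0,0,0],"turn":[0,0,0]},{"delta_pos":[0,0,0],"turn":[0,0,0]},{"delta_pos":[0,0,0],"turn":[0,0,0]}], claw=1)

```text
time: 41.85
tcp_pos: [0.5725, -0.3889, 0.0108]
tcp_rot: [180.0, 0.0, 12.3]
contact_force: [-1.8, 0.6, 6.4]
width: 0.037
finger_force: 61.5
```

Run:
```python
from h import *
st(); plan([((.5725,-.3885,.18),DOWN(12.4),4),((.5505,.0536,.18),DOWN(-1.4),16)])
```

```text
41.85 [0.5725, -0.3889, 0.0108] [179.96, 0.02, 12.34] w 0.037 F [-1.8, 0.6, 6.4] 61.471195220947266
q [32.7, 39.6, -5.4, 97.3, 5.1, 43.4, -52.8]
0 0 [0.0, -0.001, -0.352] [0.0, 0.0, 0.0]
0 1 [0.0, 0.0, -0.353] [0.0, 0.0, 0.0]
0 2 [0.0, -0.001, -0.352] [0.0, 0.0, 0.0]
0 3 [0.0, 0.0, -0.353] [0.0, 0.0, 0.0]
0 4 [0.038, -0.227, 0.0] [0.0, 0.0, 0.005]
0 5 [0.034, -0.228, 0.0] [0.0, 0.0, 0.005]
0 6 [0.031, -0.229, 0.0] [0.0, 0.0, 0.004]
0 7 [0.028, -0.229, -0.001] [0.0, 0.0, 0.005]
0 8 [0.025, -0.229, 0.0] [0.0, 0.0, 0.005]
0 9 [0.02, -0.23, 0.0] [0.0, 0.0, 0.005]
1 0 [0.018, -0.229, 0.0] [0.0, 0.0, 0.004]
1 1 [0.014, -0.231, 0.0] [0.0, 0.0, 0.005]
1 2 [0.011, -0.23, 0.0] [0.0, 0.0, 0.005]
1 3 [0.007, -0.23, -0.001] [0.0, 0.0, 0.005]
1 4 [0.003, -0.231, 0.0] [0.0, 0.0, 0.004]
1 5 [0.001, -0.23, 0.0] [0.0, 0.0, 0.005]
1 6 [-0.004, -0.231, 0.0] [0.0, 0.0, 0.005]
1 7 [-0.006, -0.23, 0.0] [0.0, 0.0, 0.005]
1 8 [-0.011, -0.231, 0.0] [0.0, 0.0, 0.005]
1 9 [-0.014, -0.23, -0.001] [0.0, 0.0, 0.004]
```

arm_command(series=[{"delta_pos":[0,0,-0.352],"turn":[0,0,0]},{"delta_pos":[0,0,-0.352],"turn":[0,0,0]},{"delta_pos":[0,0,-0.352],"turn":[0,0,0]},{"delta_pos":[0,0,-0.352],"turn":[0,0,0]},{"delta_pos":[0.038,-0.227,0],"turn":[0,0,0.005]},{"delta_pos":[0.034,-0.228,0],"turn":[0,0,0.005]},{"delta_pos":[0.031,-0.229,0],"turn":[0,0,0.004]},{"delta_pos":[0.028,-0.229,0],"turn":[0,0,0.005]},{"delta_pos":[0.025,-0.229,0],"turn":[0,0,0.005]},{"delta_pos":[0.02,-0.23,0],"turn":[0,0,0.005]}])

```text
time: 42.85
tcp_pos: [0.5637, -0.2216, 0.1789]
tcp_rot: [180.0, 0.1, 7.1]
contact_force: [0.1, 0.4, -2.2]
width: 0.037
finger_force: 61.6
```

arm_command(series=[{"delta_pos":[0.018,-0.23,0],"turn":[0,0,0.004]},{"delta_pos":[0.014,-0.23,0],"turn":[0,0,0.005]},{"delta_pos":[0.011,-0.23,0],"turn":[0,0,0.005]},{"delta_pos":[0.007,-0.23,0],"turn":[0,0,0.005]},{"delta_pos":[0.003,-0.231,0],"turn":[0,0,0.004]},{"delta_pos":[0.001,-0.23,0],"turn":[0,0,0.005]},{"delta_pos":[-0.004,-0.231,0],"turn":[0,0,0.005]},{"delta_pos":[-0.006,-0.23,0],"turn":[0,0,0.005]},{"delta_pos":[-0.011,-0.231,0],"turn":[0,0,0.005]},{"delta_pos":[-0.014,-0.23,0],"turn":[0,0,0.004]}])

```text
time: 43.85
tcp_pos: [0.5499, 0.0546, 0.1789]
tcp_rot: [180.0, 0.1, -1.4]
contact_force: [-0.5, -0.6, -2.3]
width: 0.0372
finger_force: 61.5
```

arm_command(series=[{"delta_pos":[0,0,0],"turn":[0,0,0]},{"delta_pos":[0,0,0.1],"turn":[0,0,0]},{"delta_pos":[0,0,0.12],"turn":[0,0,0]},{"delta_pos":[0,0,0.12],"turn":[0,0,0]},{"delta_pos":[0,0,0.12],"turn":[0,0,0]},{"delta_pos":[0,0,0.12],"turn":[0,0,0]},{"delta_pos":[0,0,0.05],"turn":[0,0,0]},{"delta_pos":[0,0,0],"turn":[0,0,0]},{"delta_pos":[0,0,0],"turn":[0,0,0]},{"delta_pos":[0,0,0],"turn":[0,0,0]}])

```text
time: 44.85
tcp_pos: [0.5507, 0.0536, 0.104]
tcp_rot: [180.0, -0.0, -1.3]
contact_force: [-0.4, 0.2, -1.8]
width: 0.0375
finger_force: 61.4
```

Run:
```python
from h import *
st(); plan([((.5505,.0536,.0935),DOWN(-1.4),4)])
```

```text
44.85 [0.5507, 0.0536, 0.104] [179.99, -0.01, -1.34] w 0.0375 F [-0.4, 0.2, -1.8] 61.42586588859558
q [-1.8, 22.4, -12.7, 113.5, 6.8, 44.8, -109.8]
0 0 [0.0, 0.0, 0.022] [0.0, 0.0, 0.0]
0 1 [-0.001, 0.0, 0.022] [0.0, 0.0, 0.0]
0 2 [0.0, 0.0, 0.021] [0.0, 0.0, 0.0]
0 3 [-0.001, 0.0, 0.022] [0.0, 0.0, 0.0]
```

arm_command(series=[{"delta_pos":[0,0,0.022],"turn":[0,0,0]},{"delta_pos":[0,0,0.022],"turn":[0,0,0]},{"delta_pos":[0,0,0.022],"turn":[0,0,0]},{"delta_pos":[0,0,0.02],"turn":[0,0,0]},{"delta_pos":[0,0,0],"turn":[0,0,0]},{"delta_pos":[0,0,0],"turn":[0,0,0]},{"delta_pos":[0,0,0],"turn":[0,0,0]},{"delta_pos":[0,0,0],"turn":[0,0,0]},{"delta_pos":[0,0,0],"turn":[0,0,0]},{"delta_pos":[0,0,0],"turn":[0,0,0]}])

```text
time: 45.85
tcp_pos: [0.5502, 0.0535, 0.093]
tcp_rot: [180.0, 0.0, -1.3]
contact_force: [-0.4, 0.1, -2.6]
width: 0.0369
finger_force: 61.5
```

arm_command(series=[{"delta_pos":[0,0,0],"turn":[0,0,0]},{"delta_pos":[0,0,0],"turn":[0,0,0]},{"delta_pos":[0,0,0],"turn":[0,0,0]},{"delta_pos":[0,0,0],"turn":[0,0,0]},{"delta_pos":[0,0,-0.2],"turn":[0,0,0]},{"delta_pos":[0,0,-0.35],"turn":[0,0,0]},{"delta_pos":[0,0,-0.35],"turn":[0,0,0]},{"delta_pos":[0,0,-0.35],"turn":[0,0,0]},{"delta_pos":[0,0,-0.35],"turn":[0,0,0]},{"delta_pos":[0,0,-0.35],"turn":[0,0,0]}], claw=-1)

```text
time: 46.85
tcp_pos: [0.5501, 0.0535, 0.3291]
tcp_rot: [180.0, 0.0, -1.3]
contact_force: [0.6, 0.3, -0.3]
width: 0.0852
finger_force: 0.0
```

Run:
```python
from h import *
st(); plan([((.5433,.422,.33),DOWN(108.6),18)])
```

```text
46.85 [0.5501, 0.0535, 0.3291] [179.98, 0.02, -1.34] w 0.0852 F [0.6, 0.3, -0.3] 0.0
q [-0.3, 9.3, -13.5, 100.0, 2.3, 71.0, -105.8]
0 0 [-0.007, -0.17, 0.0] [0.0, 0.0, -0.034]
0 1 [0.011, -0.171, -0.001] [0.0, 0.0, -0.034]
0 2 [0.029, -0.168, 0.0] [0.0, 0.0, -0.034]
0 3 [0.047, -0.164, -0.001] [0.0, 0.0, -0.034]
0 4 [0.064, -0.158, 0.0] [0.0, 0.0, -0.034]
0 5 [0.081, -0.15, -0.001] [0.0, 0.0, -0.034]
0 6 [0.096, -0.141, 0.0] [0.0, 0.0, -0.034]
0 7 [0.111, -0.13, -0.001] [0.0, 0.0, -0.033]
0 8 [0.123, -0.118, 0.0] [0.0, 0.0, -0.034]
0 9 [0.136, -0.104, -0.001] [0.0, 0.0, -0.034]
1 0 [0.145, -0.088, 0.0] [0.0, 0.0, -0.034]
1 1 [0.155, -0.073, -0.001] [0.0, 0.0, -0.034]
1 2 [0.161, -0.056, 0.0] [0.0, 0.0, -0.034]
1 3 [0.166, -0.038, -0.001] [0.0, 0.0, -0.034]
1 4 [0.17, -0.021, 0.0] [0.0, 0.0, -0.034]
1 5 [0.17, -0.002, -0.001] [0.0, 0.0, -0.034]
1 6 [0.17, 0.016, 0.0] [0.0, 0.0, -0.034]
1 7 [0.168, 0.034, -0.001] [0.0, 0.0, -0.034]
```

Run:
```python
from h import *
c=save('wrist','w11'); print(proj(c,(.5502,.0535,.12)),[np.round(proj(c,(.5502+a,.0535+b,.12)),1).tolist() for a in(.032,-.032) for b in(.019,-.019)])
```

```text
[322.20609657 173.96752179] [[305.6, 147.9], [337.6, 147.1], [307.6, 199.4], [338.0, 198.7]]
```

arm_command(series=[{"delta_pos":[-0.007,-0.17,0],"turn":[0,0,-0.034]},{"delta_pos":[0.011,-0.17,0],"turn":[0,0,-0.034]},{"delta_pos":[0.029,-0.168,0],"turn":[0,0,-0.034]},{"delta_pos":[0.047,-0.164,0],"turn":[0,0,-0.034]},{"delta_pos":[0.064,-0.158,0],"turn":[0,0,-0.034]},{"delta_pos":[0.081,-0.15,0],"turn":[0,0,-0.034]},{"delta_pos":[0.096,-0.141,0],"turn":[0,0,-0.034]},{"delta_pos":[0.111,-0.13,0],"turn":[0,0,-0.033]},{"delta_pos":[0.123,-0.118,0],"turn":[0,0,-0.034]},{"delta_pos":[0.136,-0.104,0],"turn":[0,0,-0.034]}])

```text
time: 47.9
tcp_pos: [0.5465, 0.259, 0.3269]
tcp_rot: [-180.0, 0.0, 59.9]
contact_force: [0.3, -0.1, -0.4]
width: 0.0854
finger_force: 0.0
```

arm_command(series=[{"delta_pos":[0.145,-0.088,0],"turn":[0,0,-0.034]},{"delta_pos":[0.155,-0.073,0],"turn":[0,0,-0.034]},{"delta_pos":[0.161,-0.056,0],"turn":[0,0,-0.034]},{"delta_pos":[0.166,-0.038,0],"turn":[0,0,-0.034]},{"delta_pos":[0.17,-0.021,0],"turn":[0,0,-0.034]},{"delta_pos":[0.17,-0.002,0],"turn":[0,0,-0.034]},{"delta_pos":[0.17,0.016,0],"turn":[0,0,-0.034]},{"delta_pos":[0.168,0.034,0],"turn":[0,0,-0.034]},{"delta_pos":[0,0,0],"turn":[0,0,0]},{"delta_pos":[0,0,0],"turn":[0,0,0]}])

```text
time: 48.9
tcp_pos: [0.5435, 0.422, 0.3265]
tcp_rot: [-179.9, 0.0, 108.6]
contact_force: [0.4, -0.1, -0.2]
width: 0.0852
finger_force: 0.0
```

Run:
```python
from h import *
st(); c=save('wrist','w12'); g=c['img'].astype(int).sum(2)
# knob top blob (dark) near the model
print('pred',proj(c,(.5430,.4215,.2255)),proj(c,[*PIN,.178]))
m=(g[150:240,290:360]<150).astype(np.uint8); n,l,s,ce=cv2.connectedComponentsWithStats(m); print(s[1:],ce[1:]+[290,150])
a,b=cv2.imread('pics/w11.png')[60:400,180:460],cv2.imread('pics/w12.png')[60:400,180:460]; cv2.imwrite('pics/two.png',cv2.resize(np.hstack([a,b]),None,fx=1.4,fy=1.4,interpolation=cv2.INTER_CUBIC))
plan([((.5433,.422,.189),DOWN(108.6),10)])
```

```text
48.9 [0.5435, 0.422, 0.3265] [-179.91, 0.01, 108.59] w 0.0852 F [0.4, -0.1, -0.2] 0.0
q [-17.9, 26.1, -36.7, 81.4, 15.6, 77.6, -36.5]
pred [321.84013909 199.93917123] [321.87217348 302.39965889]
[[ 25  31  17  27 384]] [[322.7890625 194.3671875]]
0 0 [0.001, 0.0, 0.115] [0.0, 0.0, 0.0]
0 1 [0.0, 0.0, 0.114] [0.0, 0.0, 0.0]
0 2 [0.001, 0.0, 0.115] [0.0, 0.0, 0.0]
0 3 [0.001, -0.001, 0.115] [0.0, 0.0, 0.0]
0 4 [0.001, 0.0, 0.115] [0.0, 0.0, 0.0]
0 5 [0.0, 0.0, 0.114] [0.0, 0.0, 0.0]
0 6 [0.001, 0.0, 0.115] [0.0, 0.0, 0.0]
0 7 [0.001, 0.0, 0.115] [0.0, 0.0, 0.0]
0 8 [0.0, 0.0, 0.114] [0.0, 0.0, 0.0]
0 9 [0.001, 0.0, 0.115] [0.0, 0.0, 0.0]
```

View pics/two.png

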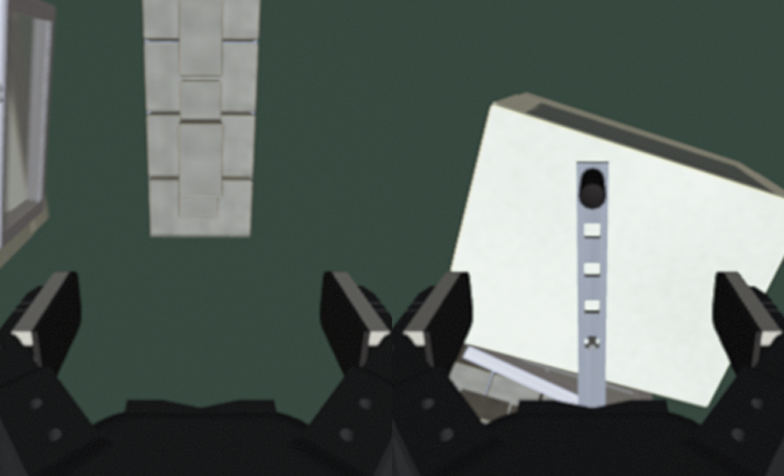

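The left picture shows the fourth block squarely over the lower joint. The right one shows the knob centred in the jaws, with hole 1 on the pin. Next I grip the knob.

arm_command(series=[{"delta_pos":[0,0,0.115],"turn":[0,0,0]},{"delta_pos":[0,0,0.115],"turn":[0,0,0]},{"delta_pos":[0,0,0.115],"turn":[0,0,0]},{"delta_pos":[0,0,0.115],"turn":[0,0,0]},{"delta_pos":[0,0,0.115],"turn":[0,0,0]},{"delta_pos":[0,0,0.115],"turn":[0,0,0]},{"delta_pos":[0,0,0.115],"turn":[0,0,0]},{"delta_pos":[0,0,0.115],"turn":[0,0,0]},{"delta_pos":[0,0,0.115],"turn":[0,0,0]},{"delta_pos":[0,0,0.11],"turn":[0,0,0]}])

```text
time: 49.95
tcp_pos: [0.5435, 0.422, 0.1883]
tcp_rot: [-179.9, 0.0, 108.6]
contact_force: [0.9, 0.4, -0.3]
width: 0.0855
finger_force: 0.0
```

arm_command(series=[{"delta_pos":[0,0,0],"turn":[0,0,0]},{"delta_pos":[0,0,0],"turn":[0,0,0]},{"delta_pos":[0,0,0],"turn":[0,0,0]},{"delta_pos":[0,0,0],"turn":[0,0,0]},{"delta_pos":[0,0,0],"turn":[0,0,0]},{"delta_pos":[0,0,0],"turn":[0,0,0]},{"delta_pos":[0,0,0],"turn":[0,0,0]},{"delta_pos":[0,0,0],"turn":[0,0,0]},{"delta_pos":[0,0,0],"turn":[0,0,0]},{"delta_pos":[0,0,0],"turn":[0,0,0]}], claw=1)

```text
time: 50.95
tcp_pos: [0.5436, 0.422, 0.1895]
tcp_rot: [-179.9, 0.0, 108.6]
contact_force: [0.5, -0.2, 0.6]
width: 0.0162
finger_force: 58.5
```

Run:
```python
from h import *
st(); a1,a2=angle(.09),angle(.123)
n=lambda a,s,k:(*knob(a,s),k)
plan([n(a1,.15,5),n(a1,.3,5)]+[n(a1+(a2-a1)*t,.3,5) for t in(.5,1)]+[n(a2,.2,4),n(a2,.1,3),n(a2,.04,3),n(a2,0,2)],start=knob(a1,0))
```

```text
50.95 [0.5436, 0.422, 0.1895] [-179.95, 0.01, 108.65] w 0.0162 F [0.5, -0.2, 0.6] 58.47546100616455
q [-18.6, 31.7, -35.1, 90.5, 19.6, 64.1, -39.7]
0 0 [-0.008, 0.0, -0.057] [0.0, 0.01, 0.0]
0 1 [-0.005, 0.0, -0.057] [0.0, 0.009, 0.0]
0 2 [-0.004, 0.0, -0.058] [0.0, 0.01, 0.0]
0 3 [-0.003, 0.0, -0.057] [0.0, 0.009, 0.0]
0 4 [0.0, 0.0, -0.058] [0.0, 0.01, 0.0]
0 5 [-0.008, 0.0, -0.057] [0.0, 0.009, 0.0]
0 6 [-0.006, 0.0, -0.057] [0.0, 0.01, 0.0]
0 7 [-0.004, 0.0, -0.057] [0.0, 0.009, 0.0]
0 8 [-0.002, 0.0, -0.058] [0.0, 0.01, 0.0]
0 9 [-0.001, 0.0, -0.057] [0.0, 0.009, 0.0]
1 0 [-0.028, 0.018, -0.009] [-0.002, 0.0, 0.006]
1 1 [-0.027, 0.019, -0.008] [-0.002, 0.0, 0.006]
1 2 [-0.027, 0.019, -0.008] [-0.002, 0.0, 0.006]
1 3 [-0.026, 0.02, -0.009] [-0.002, 0.0, 0.006]
1 4 [-0.026, 0.021, -0.008] [-0.001, 0.0, 0.007]
1 5 [-0.027, 0.014, -0.008] [-0.002, 0.0, 0.006]
1 6 [-0.026, 0.016, -0.008] [-0.002, 0.0, 0.005]
1 7 [-0.026, 0.015, -0.008] [-0.002, 0.0, 0.006]
1 8 [-0.026, 0.016, -0.008] [-0.001, 0.0, 0.005]
1 9 [-0.025, 0.017, -0.008] [-0.002, 0.0, 0.006]
2 0 [0.0, 0.0, 0.048] [0.0, -0.008, 0.0]
2 1 [0.002, 0.0, 0.048] [0.0, -0.008, 0.0]
2 2 [0.003, 0.0, 0.048] [0.0, -0.008, 0.0]
2 3 [0.004, 0.0, 0.048] [0.0, -0.007, 0.0]
2 4 [0.0, 0.0, 0.064] [0.0, -0.011, 0.0]
2 5 [0.003, 0.0, 0.064] [0.0, -0.01, 0.0]
2 6 [0.004, 0.0, 0.064] [0.0, -0.011, 0.0]
2 7 [0.001, 0.0, 0.038] [0.0, -0.006, 0.0]
2 8 [0.002, 0.0, 0.039] [0.0, -0.007, 0.0]
2 9 [0.002, 0.0, 0.038] [0.0, -0.006, 0.0]
3 0 [0.002, 0.0, 0.038] [0.0, -0.007, 0.0]
3 1 [0.002, 0.0, 0.038] [0.0, -0.006, 0.0]
```

arm_command(series=[{"delta_pos":[-0.008,0,-0.057],"turn":[0,0.01,0]},{"delta_pos":[-0.005,0,-0.057],"turn":[0,0.009,0]},{"delta_pos":[-0.004,0,-0.058],"turn":[0,0.01,0]},{"delta_pos":[-0.003,0,-0.057],"turn":[0,0.009,0]},{"delta_pos":[0,0,-0.058],"turn":[0,0.01,0]},{"delta_pos":[-0.008,0,-0.057],"turn":[0,0.009,0]},{"delta_pos":[-0.006,0,-0.057],"turn":[0,0.01,0]},{"delta_pos":[-0.004,0,-0.057],"turn":[0,0.009,0]},{"delta_pos":[-0.002,0,-0.058],"turn":[0,0.01,0]},{"delta_pos":[-0.001,0,-0.057],"turn":[0,0.009,0]}])

```text
time: 51.95
tcp_pos: [0.5483, 0.4082, 0.2574]
tcp_rot: [-180.0, -17.2, 108.6]
contact_force: [0.7, -0.0, -0.5]
width: 0.0167
finger_force: 58.5
```

arm_command(series=[{"delta_pos":[-0.028,0.018,-0.009],"turn":[-0.002,0,0.006]},{"delta_pos":[-0.027,0.019,-0.008],"turn":[-0.002,0,0.006]},{"delta_pos":[-0.027,0.019,-0.008],"turn":[-0.002,0,0.006]},{"delta_pos":[-0.026,0.02,-0.009],"turn":[-0.002,0,0.006]},{"delta_pos":[-0.026,0.021,-0.008],"turn":[-0.001,0,0.007]},{"delta_pos":[-0.027,0.014,-0.008],"turn":[-0.002,0,0.006]},{"delta_pos":[-0.026,0.016,-0.008],"turn":[-0.002,0,0.005]},{"delta_pos":[-0.026,0.015,-0.008],"turn":[-0.002,0,0.006]},{"delta_pos":[-0.026,0.016,-0.008],"turn":[-0.001,0,0.005]},{"delta_pos":[-0.025,0.017,-0.008],"turn":[-0.002,0,0.006]}])

```text
time: 52.95
tcp_pos: [0.5765, 0.3812, 0.2569]
tcp_rot: [-179.9, -17.1, 97.4]
contact_force: [0.3, 1.1, -1.2]
width: 0.0165
finger_force: 58.5
```

Run:
```python
from h import *
st(); a2=angle(.123); d=np.array([.0008,.0005,.0013]); print(knob(a2,.3)[0]+d)
n=lambda a,s,k:(knob(a,s)[0]+d,knob(a,s)[1],k)
plan([n(a2,.2,4),n(a2,.1,3),n(a2,.04,3)])
```

```text
52.95 [0.5765, 0.3812, 0.2569] [-179.91, -17.09, 97.43] w 0.0165 F [0.3, 1.1, -1.2] 58.48133146762848
q [-1.8, 26.9, -40.4, 92.1, 2.7, 58.0, -31.5]
[0.57603618 0.38139888 0.25668902]
0 0 [0.001, -0.001, 0.049] [0.0, -0.008, 0.0]
0 1 [0.002, -0.001, 0.048] [0.0, -0.008, 0.0]
0 2 [0.003, 0.0, 0.049] [0.0, -0.007, 0.0]
0 3 [0.004, -0.001, 0.048] [0.0, -0.008, 0.0]
0 4 [0.0, 0.0, 0.064] [0.0, -0.011, 0.0]
0 5 [0.003, 0.0, 0.064] [0.0, -0.01, 0.0]
0 6 [0.005, 0.0, 0.064] [0.0, -0.011, 0.0]
0 7 [0.001, 0.0, 0.038] [0.0, -0.006, 0.0]
0 8 [0.002, 0.0, 0.039] [0.0, -0.007, 0.0]
0 9 [0.002, 0.0, 0.038] [0.0, -0.006, 0.0]
```

arm_command(series=[{"delta_pos":[0.001,0,0.048],"turn":[0,-0.008,0]},{"delta_pos":[0.002,0,0.048],"turn":[0,-0.008,0]},{"delta_pos":[0.003,0,0.048],"turn":[0,-0.008,0]},{"delta_pos":[0.004,0,0.048],"turn":[0,-0.007,0]},{"delta_pos":[0,0,0.064],"turn":[0,-0.011,0]},{"delta_pos":[0.003,0,0.064],"turn":[0,-0.01,0]},{"delta_pos":[0.004,0,0.064],"turn":[0,-0.011,0]},{"delta_pos":[0.001,0,0.038],"turn":[0,-0.006,0]},{"delta_pos":[0.002,0,0.039],"turn":[0,-0.007,0]},{"delta_pos":[0.002,0,0.038],"turn":[0,-0.006,0]}])

```text
time: 53.95
tcp_pos: [0.5744, 0.395, 0.1984]
tcp_rot: [-179.9, -2.3, 97.5]
contact_force: [-0.4, 0.3, -0.1]
width: 0.0162
finger_force: 58.5
```

Run:
```python
from h import *
st(); print(knob(angle(.123),.04)[0],knob(angle(.123),0)[0])
```

```text
53.95 [0.5744, 0.395, 0.1984] [-179.93, -2.25, 97.55] w 0.0162 F [-0.4, 0.3, -0.1] 58.50641906261444
q [-15.7, 31.1, -33.2, 89.7, 16.4, 63.1, -44.6]
[0.57349444 0.39419583 0.19718715] [0.57340303 0.3948937  0.188     ]
```

arm_command(series=[{"delta_pos":[0.002,0,0.038],"turn":[0,-0.007,0]},{"delta_pos":[0.002,0,0.036],"turn":[0,-0.006,0]},{"delta_pos":[0,0,0],"turn":[0,0,0]},{"delta_pos":[0,0,0],"turn":[0,0,0]},{"delta_pos":[0,0,0],"turn":[0,0,0]},{"delta_pos":[0,0,0],"turn":[0,0,0]},{"delta_pos":[0,0,0],"turn":[0,0,0]},{"delta_pos":[0,0,0],"turn":[0,0,0]},{"delta_pos":[0,0,0],"turn":[0,0,0]},{"delta_pos":[0,0,0],"turn":[0,0,0]}])

```text
time: 54.95
tcp_pos: [0.5744, 0.3954, 0.1898]
tcp_rot: [-179.9, 0.0, 97.5]
contact_force: [-0.3, -0.2, 0.0]
width: 0.016
finger_force: 58.6
```

arm_command(series=[{"delta_pos":[0,0,0],"turn":[0,0,0]},{"delta_pos":[0,0,0],"turn":[0,0,0]},{"delta_pos":[0,0,0],"turn":[0,0,0]},{"delta_pos":[0,0,0],"turn":[0,0,0]},{"delta_pos":[0,0,-0.2],"turn":[0,0,0]},{"delta_pos":[0,0,-0.2],"turn":[0,0,0]},{"delta_pos":[0,0,-0.2],"turn":[0,0,0]},{"delta_pos":[0,0,-0.2],"turn":[0,0,0]},{"delta_pos":[0,0,-0.2],"turn":[0,0,0]},{"delta_pos":[0,0,-0.2],"turn":[0,0,0]}], claw=-1)

```text
time: 55.95
tcp_pos: [0.5744, 0.3955, 0.3349]
tcp_rot: [-179.9, 0.0, 97.5]
contact_force: [-0.6, 0.5, 0.4]
width: 0.0853
finger_force: 0.0
```

Run:
```python
from h import *
st(); save('wrist','w13'); save('scene','s13')
a=cv2.resize(cv2.imread('pics/w13.png')[130:330,240:400],None,fx=2.4,fy=2.4); b=cv2.resize(cv2.imread('pics/s13.png')[150:310,290:480],None,fx=2.1,fy=2.1); h=480
b=cv2.copyMakeBorder(b,0,h-b.shape[0],0,0,cv2.BORDER_CONSTANT); cv2.imwrite('pics/fin.png',np.hstack([a,b])); print(a.shape,b.shape)
```

```text
55.95 [0.5744, 0.3955, 0.3349] [-179.93, 0.01, 97.54] w 0.0853 F [-0.6, 0.5, 0.4] 0.0
q [-17.0, 26.2, -33.6, 79.5, 14.4, 78.6, -43.2]
(480, 384, 3) (480, 399, 3)
```

View pics/fin.png

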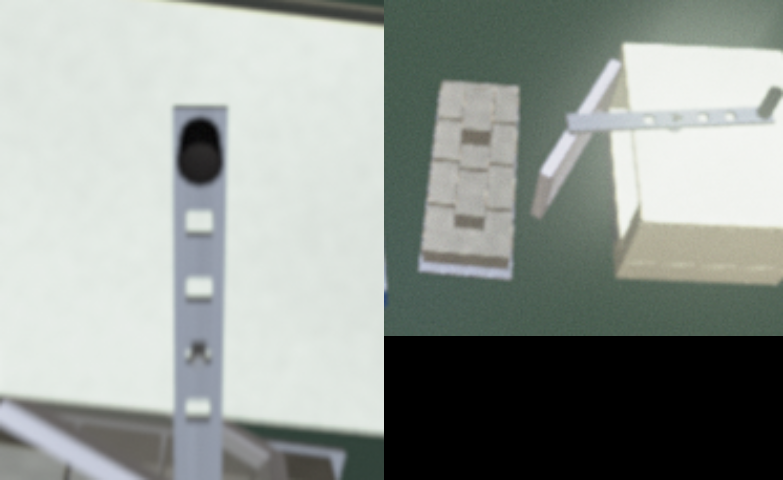

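The final view shows the pin in the second hole at crop (198,352), the bar level, the casement let out, and the 3+1 blocks stacked and staggered. I'm handing in.

```bash
python3 -c "
from cell import arm
print(arm.hand_in())"
```

```text
the job is handed in; nothing more can be done
None
```

The job is done and handed in after about 56 s: casement pulled in on the first hole, all four blocks present laid staggered (three, then one), and the stay lying down over the pin at the second hole; no verdict was returned.

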